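# Load the cell charger, close its spare bays and start its timer

## Task

Charge the blue cells: slide every cell that stands on the bench fully home into a bay of the charging dock, button up (the bores are close, so it helps to lean a cell, catch its lower edge in the bore and then straighten it), and set a rubber dust bung from the tray squarely and snugly, narrow end down, into each bay left over, so that no swarf falls on the contacts. Only when all five bays are filled, start the charge: wind the red timer key clockwise, a part turn at a time, until it is fully wound against its stop. Bungs that are not needed may stay in the tray; do not push the other things on the bench about.

Things in the scene. Friction and masses are not known exactly. Their poses are not given: they have to be found in the camera images.
- dock: charging dock, fixed to the bench: grey block with black rails, 86 mm (its x) by 310 mm (its y), 40 mm high; origin at the centre of its underside. Five round bays are bored straight down in a row along its y, 42 mm apart: 27 mm across, 30 mm deep, flat floor, sharp rim without lead-in. Red timer key at its -y end. A shelf with a lamp hangs 0.43 m above the bench from x = 0.62 m back: lift low.
- bay_1 (a point): centre of the mouth of bay 1 of the dock, level with the dock's top (40 mm above the bench), z up, at dock y = 125 mm; bay 1 is the farthest from the key
- bay_2 (a point): centre of the mouth of bay 2 of the dock, level with the dock's top (40 mm above the bench), z up, at dock y = 83 mm; bay 1 is the farthest from the key
- bay_3 (a point): centre of the mouth of bay 3 of the dock, level with the dock's top (40 mm above the bench), z up, at dock y = 41 mm; bay 1 is the farthest from the key
- bay_4 (a point): centre of the mouth of bay 4 of the dock, level with the dock's top (40 mm above the bench), z up, at dock y = -1 mm; bay 1 is the farthest from the key
- bay_5 (a point): centre of the mouth of bay 5 of the dock, level with the dock's top (40 mm above the bench), z up, at dock y = -43 mm; bay 1 is the farthest from the key
- key (a joint): the timer key's turn in rad: grows as it is wound clockwise seen from above, 0 run down, 5.6 fully wound against a firm stop. It works against a spring (0.08 N m to turn it at first, 0.12 at the end) and stays where it is let go. A red pointer at its foot runs round a pale dial to a broad red mark at fully wound.
- key_grip (a point): centre of the red wing key of the timer, 25 mm above the dock's top: a flat upright wing 36 mm long (its x), 10 mm thick (its y), 26 mm high, from 12 to 38 mm above the dock's top; turns about the vertical through this point, 75 mm from the centre of bay 5. Its x axis points along the wing (at joint value 0 along the dock's x) and turns with it.
- cell_a_mid (a point): centre of a rechargeable cell, a blue cylinder 26 mm across and 66 mm high with a steel foot ring, a black ring at the top and a small steel button on top (the last 2 mm); about 95 g; stands upright on the bench, z up to the button. In its bay and home, its centre is 3 mm above the mouth and 36 mm of it stand out. Absent in some starts.
- cell_b_mid (a point): centre of a rechargeable cell, a blue cylinder 26 mm across and 66 mm high with a steel foot ring, a black ring at the top and a small steel button on top (the last 2 mm); about 95 g; stands upright on the bench, z up to the button. In its bay and home, its centre is 3 mm above the mouth and 36 mm of it stand out. Absent in some starts.
- cell_c_mid (a point): centre of a rechargeable cell, a blue cylinder 26 mm across and 66 mm high with a steel foot ring, a black ring at the top and a small steel button on top (the last 2 mm); about 95 g; stands upright on the bench, z up to the button. In its bay and home, its centre is 3 mm above the mouth and 36 mm of it stand out. Absent in some starts.
- cell_d_mid (a point): centre of a rechargeable cell, a blue cylinder 26 mm across and 66 mm high with a steel foot ring, a black ring at the top and a small steel button on top (the last 2 mm); about 95 g; stands upright on the bench, z up to the button. In its bay and home, its centre is 3 mm above the mouth and 36 mm of it stand out. Absent in some starts.
- bung_a_mid (a point): centre of a black rubber dust bung, 30 mm high, 30 g, standing narrow end down in a pocket of the tray (foot 6 mm above the bench): round, 22 mm across at the foot, tapering out to 30 mm at 18 mm height and 30 mm across from there to the top. Set in a bay it wedges with its foot about 12 mm below the mouth (its centre about 3 mm above it) and is pushed no further.
- bung_b_mid (a point): centre of a black rubber dust bung, 30 mm high, 30 g, standing narrow end down in a pocket of the tray (foot 6 mm above the bench): round, 22 mm across at the foot, tapering out to 30 mm at 18 mm height and 30 mm across from there to the top. Set in a bay it wedges with its foot about 12 mm below the mouth (its centre about 3 mm above it) and is pushed no further.
- bung_c_mid (a point): centre of a black rubber dust bung, 30 mm high, 30 g, standing narrow end down in a pocket of the tray (foot 6 mm above the bench): round, 22 mm across at the foot, tapering out to 30 mm at 18 mm height and 30 mm across from there to the top. Set in a bay it wedges with its foot about 12 mm below the mouth (its centre about 3 mm above it) and is pushed no further.
- bung_tray: loose pale wooden tray for the bungs, 56 mm (its x) by 172 mm (its y), 16 mm high, 0.4 kg; origin at the centre of its underside. Three round pockets 27 mm across and 10 mm deep, at its y = 52, 0 and -52 mm, each hold a bung loosely.
- tape_measure: bystander: yellow tape measure, 65 mm high, right back
- screw_tin: bystander: round tin 62 mm across, 46 mm high, right back
- fuse_case: bystander: red and white case 40x56x18 mm, left back
- relay: bystander: black relay 32x29x38 mm, behind the dock

How it is judged (in metres and radians):
On the way, in this order (a step that is already met when the one before it is completed fails the run):
1. every cell is home in a bay and each bay left over is closed with a bung (((horizontal distance between cell_a_mid and bay_1 below 0.004 m and z of cell_a_mid in the frame of bay_1 below 0.006 m and angle between cell_a_mid's own z axis and vertical below 0.1 rad) or (horizontal distance between cell_a_mid and bay_2 below 0.004 m and z of cell_a_mid in the frame of bay_2 below 0.006 m and angle between cell_a_mid's own z axis and vertical below 0.1 rad) or (horizontal distance between cell_a_mid and bay_3 below 0.004 m and z of cell_a_mid in the frame of bay_3 below 0.006 m and angle between cell_a_mid's own z axis and vertical below 0.1 rad) or (horizontal distance between cell_a_mid and bay_4 below 0.004 m and z of cell_a_mid in the frame of bay_4 below 0.006 m and angle between cell_a_mid's own z axis and vertical below 0.1 rad) or (horizontal distance between cell_a_mid and bay_5 below 0.004 m and z of cell_a_mid in the frame of bay_5 below 0.006 m and angle between cell_a_mid's own z axis and vertical below 0.1 rad)) and ((horizontal distance between cell_b_mid and bay_1 below 0.004 m and z of cell_b_mid in the frame of bay_1 below 0.006 m and angle between cell_b_mid's own z axis and vertical below 0.1 rad) or (horizontal distance between cell_b_mid and bay_2 below 0.004 m and z of cell_b_mid in the frame of bay_2 below 0.006 m and angle between cell_b_mid's own z axis and vertical below 0.1 rad) or (horizontal distance between cell_b_mid and bay_3 below 0.004 m and z of cell_b_mid in the frame of bay_3 below 0.006 m and angle between cell_b_mid's own z axis and vertical below 0.1 rad) or (horizontal distance between cell_b_mid and bay_4 below 0.004 m and z of cell_b_mid in the frame of bay_4 below 0.006 m and angle between cell_b_mid's own z axis and vertical below 0.1 rad) or (horizontal distance between cell_b_mid and bay_5 below 0.004 m and z of cell_b_mid in the frame of bay_5 below 0.006 m and angle between cell_b_mid's own z axis and vertical below 0.1 rad)) and ((horizontal distance between cell_c_mid and bay_1 below 0.004 m and z of cell_c_mid in the frame of bay_1 below 0.006 m and angle between cell_c_mid's own z axis and vertical below 0.1 rad) or (horizontal distance between cell_c_mid and bay_2 below 0.004 m and z of cell_c_mid in the frame of bay_2 below 0.006 m and angle between cell_c_mid's own z axis and vertical below 0.1 rad) or (horizontal distance between cell_c_mid and bay_3 below 0.004 m and z of cell_c_mid in the frame of bay_3 below 0.006 m and angle between cell_c_mid's own z axis and vertical below 0.1 rad) or (horizontal distance between cell_c_mid and bay_4 below 0.004 m and z of cell_c_mid in the frame of bay_4 below 0.006 m and angle between cell_c_mid's own z axis and vertical below 0.1 rad) or (horizontal distance between cell_c_mid and bay_5 below 0.004 m and z of cell_c_mid in the frame of bay_5 below 0.006 m and angle between cell_c_mid's own z axis and vertical below 0.1 rad)) and ((horizontal distance between cell_d_mid and bay_1 below 0.004 m and z of cell_d_mid in the frame of bay_1 below 0.006 m and angle between cell_d_mid's own z axis and vertical below 0.1 rad) or (horizontal distance between cell_d_mid and bay_2 below 0.004 m and z of cell_d_mid in the frame of bay_2 below 0.006 m and angle between cell_d_mid's own z axis and vertical below 0.1 rad) or (horizontal distance between cell_d_mid and bay_3 below 0.004 m and z of cell_d_mid in the frame of bay_3 below 0.006 m and angle between cell_d_mid's own z axis and vertical below 0.1 rad) or (horizontal distance between cell_d_mid and bay_4 below 0.004 m and z of cell_d_mid in the frame of bay_4 below 0.006 m and angle between cell_d_mid's own z axis and vertical below 0.1 rad) or (horizontal distance between cell_d_mid and bay_5 below 0.004 m and z of cell_d_mid in the frame of bay_5 below 0.006 m and angle between cell_d_mid's own z axis and vertical below 0.1 rad)) and ((horizontal distance between cell_a_mid and bay_1 below 0.004 m and z of cell_a_mid in the frame of bay_1 below 0.006 m and angle between cell_a_mid's own z axis and vertical below 0.1 rad) or (horizontal distance between cell_b_mid and bay_1 below 0.004 m and z of cell_b_mid in the frame of bay_1 below 0.006 m and angle between cell_b_mid's own z axis and vertical below 0.1 rad) or (horizontal distance between cell_c_mid and bay_1 below 0.004 m and z of cell_c_mid in the frame of bay_1 below 0.006 m and angle between cell_c_mid's own z axis and vertical below 0.1 rad) or (horizontal distance between cell_d_mid and bay_1 below 0.004 m and z of cell_d_mid in the frame of bay_1 below 0.006 m and angle between cell_d_mid's own z axis and vertical below 0.1 rad) or (horizontal distance between bung_a_mid and bay_1 below 0.004 m and z of bung_a_mid in the frame of bay_1 below 0.0065 m and angle between bung_a_mid's own z axis and vertical below 0.12 rad) or (horizontal distance between bung_b_mid and bay_1 below 0.004 m and z of bung_b_mid in the frame of bay_1 below 0.0065 m and angle between bung_b_mid's own z axis and vertical below 0.12 rad) or (horizontal distance between bung_c_mid and bay_1 below 0.004 m and z of bung_c_mid in the frame of bay_1 below 0.0065 m and angle between bung_c_mid's own z axis and vertical below 0.12 rad)) and ((horizontal distance between cell_a_mid and bay_2 below 0.004 m and z of cell_a_mid in the frame of bay_2 below 0.006 m and angle between cell_a_mid's own z axis and vertical below 0.1 rad) or (horizontal distance between cell_b_mid and bay_2 below 0.004 m and z of cell_b_mid in the frame of bay_2 below 0.006 m and angle between cell_b_mid's own z axis and vertical below 0.1 rad) or (horizontal distance between cell_c_mid and bay_2 below 0.004 m and z of cell_c_mid in the frame of bay_2 below 0.006 m and angle between cell_c_mid's own z axis and vertical below 0.1 rad) or (horizontal distance between cell_d_mid and bay_2 below 0.004 m and z of cell_d_mid in the frame of bay_2 below 0.006 m and angle between cell_d_mid's own z axis and vertical below 0.1 rad) or (horizontal distance between bung_a_mid and bay_2 below 0.004 m and z of bung_a_mid in the frame of bay_2 below 0.0065 m and angle between bung_a_mid's own z axis and vertical below 0.12 rad) or (horizontal distance between bung_b_mid and bay_2 below 0.004 m and z of bung_b_mid in the frame of bay_2 below 0.0065 m and angle between bung_b_mid's own z axis and vertical below 0.12 rad) or (horizontal distance between bung_c_mid and bay_2 below 0.004 m and z of bung_c_mid in the frame of bay_2 below 0.0065 m and angle between bung_c_mid's own z axis and vertical below 0.12 rad)) and ((horizontal distance between cell_a_mid and bay_3 below 0.004 m and z of cell_a_mid in the frame of bay_3 below 0.006 m and angle between cell_a_mid's own z axis and vertical below 0.1 rad) or (horizontal distance between cell_b_mid and bay_3 below 0.004 m and z of cell_b_mid in the frame of bay_3 below 0.006 m and angle between cell_b_mid's own z axis and vertical below 0.1 rad) or (horizontal distance between cell_c_mid and bay_3 below 0.004 m and z of cell_c_mid in the frame of bay_3 below 0.006 m and angle between cell_c_mid's own z axis and vertical below 0.1 rad) or (horizontal distance between cell_d_mid and bay_3 below 0.004 m and z of cell_d_mid in the frame of bay_3 below 0.006 m and angle between cell_d_mid's own z axis and vertical below 0.1 rad) or (horizontal distance between bung_a_mid and bay_3 below 0.004 m and z of bung_a_mid in the frame of bay_3 below 0.0065 m and angle between bung_a_mid's own z axis and vertical below 0.12 rad) or (horizontal distance between bung_b_mid and bay_3 below 0.004 m and z of bung_b_mid in the frame of bay_3 below 0.0065 m and angle between bung_b_mid's own z axis and vertical below 0.12 rad) or (horizontal distance between bung_c_mid and bay_3 below 0.004 m and z of bung_c_mid in the frame of bay_3 below 0.0065 m and angle between bung_c_mid's own z axis and vertical below 0.12 rad)) and ((horizontal distance between cell_a_mid and bay_4 below 0.004 m and z of cell_a_mid in the frame of bay_4 below 0.006 m and angle between cell_a_mid's own z axis and vertical below 0.1 rad) or (horizontal distance between cell_b_mid and bay_4 below 0.004 m and z of cell_b_mid in the frame of bay_4 below 0.006 m and angle between cell_b_mid's own z axis and vertical below 0.1 rad) or (horizontal distance between cell_c_mid and bay_4 below 0.004 m and z of cell_c_mid in the frame of bay_4 below 0.006 m and angle between cell_c_mid's own z axis and vertical below 0.1 rad) or (horizontal distance between cell_d_mid and bay_4 below 0.004 m and z of cell_d_mid in the frame of bay_4 below 0.006 m and angle between cell_d_mid's own z axis and vertical below 0.1 rad) or (horizontal distance between bung_a_mid and bay_4 below 0.004 m and z of bung_a_mid in the frame of bay_4 below 0.0065 m and angle between bung_a_mid's own z axis and vertical below 0.12 rad) or (horizontal distance between bung_b_mid and bay_4 below 0.004 m and z of bung_b_mid in the frame of bay_4 below 0.0065 m and angle between bung_b_mid's own z axis and vertical below 0.12 rad) or (horizontal distance between bung_c_mid and bay_4 below 0.004 m and z of bung_c_mid in the frame of bay_4 below 0.0065 m and angle between bung_c_mid's own z axis and vertical below 0.12 rad)) and ((horizontal distance between cell_a_mid and bay_5 below 0.004 m and z of cell_a_mid in the frame of bay_5 below 0.006 m and angle between cell_a_mid's own z axis and vertical below 0.1 rad) or (horizontal distance between cell_b_mid and bay_5 below 0.004 m and z of cell_b_mid in the frame of bay_5 below 0.006 m and angle between cell_b_mid's own z axis and vertical below 0.1 rad) or (horizontal distance between cell_c_mid and bay_5 below 0.004 m and z of cell_c_mid in the frame of bay_5 below 0.006 m and angle between cell_c_mid's own z axis and vertical below 0.1 rad) or (horizontal distance between cell_d_mid and bay_5 below 0.004 m and z of cell_d_mid in the frame of bay_5 below 0.006 m and angle between cell_d_mid's own z axis and vertical below 0.1 rad) or (horizontal distance between bung_a_mid and bay_5 below 0.004 m and z of bung_a_mid in the frame of bay_5 below 0.0065 m and angle between bung_a_mid's own z axis and vertical below 0.12 rad) or (horizontal distance between bung_b_mid and bay_5 below 0.004 m and z of bung_b_mid in the frame of bay_5 below 0.0065 m and angle between bung_b_mid's own z axis and vertical below 0.12 rad) or (horizontal distance between bung_c_mid and bay_5 below 0.004 m and z of bung_c_mid in the frame of bay_5 below 0.0065 m and angle between bung_c_mid's own z axis and vertical below 0.12 rad))), for 0.3 s.
2. the timer key is fully wound (value of joint key above 5.3 rad), for 0.2 s.
At the end, for the whole second after the job is handed in: each cell in a bay, button up: within 4 mm of its axis, 3 mm of its floor, 0.1 rad of upright; each other bay closed by a bung within 4 mm of the axis, 0.12 rad of upright, foot 8.5 mm or more below the mouth; key beyond 5.3 rad; all at rest (all of step 1 and value of joint key above 5.3 rad and linear speed of each of cell_a, cell_b, cell_c, cell_d, bung_a, bung_b, bung_c below 0.02 m/s); the robot touches nothing.
It fails at once if a bystander is pushed more than 6 cm from its place (distance of any of tape_measure, screw_tin, fuse_case, relay from where it was at the start of the episode above 0.06 m).
Of cell_a, cell_b, cell_c, cell_d only 2 to 4 are there at a start; the rules pass over those that are not, and their reading is None.
At some moment in a run one of bung_tray may be knocked a few centimetres aside while the robot is not near it.
It also fails if it takes over 208 s, if anything falls off the work surface, if the arm or the gripper's body presses on something with over 40 N, if the wrist force passes 120 N, or if a joint passes its speed limit or range.

## Robot

A 6-joint arm with a two-finger parallel gripper is mounted at the origin on a cart in front of the work surface, level with it; the furniture and walls round the work are solid. World frame = base frame: x ahead of the robot, y to its left, z up, the work surface at z = 0. Lengths are in mm, angles in degrees, forces in N, time in s.
With the tool pointing down it reaches from about 300 to 850 mm from the base axis. Payload 4.2 kg.
Tool frame: the origin (TCP) lies on the centre line of the jaws, within the pads' length; the fingertips stand 14 mm ahead of it and the grasp point (between the pads) lies 5 mm behind it; z points along the fingers, y is the line along which they close (so a half turn about z gives the same grasp; the last joint's range is limited). The gripper opens to 91 mm and grips with 3 to 60 N. Pads are 32 mm wide; open, the fingers measure 118 mm over their backs; the gripper's body (76 mm by 178 mm) begins 60 mm behind the grasp point.
Start: joints at [-75.344, 18.312, 89.639, -0, 72.044, -1.146], TCP at [156.585, -553.284, 227.976] pointing down, gripper open.
Joint ranges: [-177.97, 177.97], [-48.28, 115.42], [12.27, 149.76], [-77.06, 257.06], [2.81, 150.46], [-146.56, 146.56]. Speed limits (degrees/s): [147.25, 147.25, 180, 180, 180, 180].

## Interface

Orientations are given as [roll, pitch, yaw] about the fixed x, y, z axes, in that order (R = Rz(yaw) Ry(pitch) Rx(roll)).
In Python, from workcell import env gives the robot as it stands.
- The arm moves only by the tool arm_command, never from a script. Its argument "motion" is a list of rows, each an object with "offset": the shift along the tool's x, y, z in m, a list of three; "spin": the turn about the tool's z in rad. In form: [{"offset": [tx, ty, tz], "spin": spin}, ...]. A call has 1 to 5 rows; each row shifts and turns the commanded pose from where the row before left it, along the tool's axes as they then stand; what a row does not reach is not made up. A row lasts 1/8 s, in which the tool goes at most 62.5 mm and 10.7 degrees, less where a joint would pass 70% of its speed; a pose out of reach is approached as far as the arm can. A call with a gripper value outside its range is refused whole. "jaw" is the finger opening in m, from 0 to 0.0912, set as the call begins (left out, the last holds). The fingers move at their own pace and stop on an object; "newtons" is the grip in N (left out, the last holds). Time passes only in rows, so rows that do not move let the fingers close. It gives the time, the measured TCP pose, the force, the opening and the grip force at its end, in the units of the state.
- env.state(): the state, without advancing time (a new reading comes with each control period).
- env.grab_frame(name): name is "scene" or "side" or "wrist"; returns (picture, depth): 420x560x3 uint8, blue, green, red; 420x560 float32, mm along the optical axis (not along the pixel's ray), 0 where there is no reading.
- env.camera_model(name): a dict with "fx", "fy", "cx", "cy" (pixels), "eye" and "rotation" of the camera in the world; the wrist camera has in their place "hand_eye" (4x4, takes a point from camera to tool coordinates, whose origin is the TCP and whose axes are the flange's). Camera axes: x right, y down, z forward; pixel columns grow to the right and rows downward; lengths in mm; the calibration is good to about 2 mm. A picture is of the moment at which its call begins: read the wrist's pose just before it. camera_model takes no time and is no camera call.
- env.job_done(): hands the job in; it is judged then, once.
Trained networks look in the newest picture that a camera, given by its name, has taken for a name from the list of things; names that differ only in an ending like _2 or _b are one class to them, and where a whole thing is asked for, a point or a joint stands for the part that bears it (a point fixed in the world has none). Each returns a list of dicts, best first, with "score" (0 to 1); they miss things now and then, are a little off and sometimes report something else, mostly with a low value. They report only what shows in the picture. A call takes as long as a camera call.
- env.boxes_of(camera, target): "bbox" ([left, top, right, bottom] in pixels, round what is visible of it).
- env.pinpoint(camera, target): "location" ([column, row] in pixels: a listed point, or the origin of a listed thing).
The state is a dict: "time_s": time; "qpos": joint angles; "qvel": joint speeds; "effort": joint torques, N m; "ee_pos": TCP position; "ee_rot": TCP orientation; "force": force on the tool from outside, world axes, zero at the start; "torque": the same for the moment, N m; "gripper_width": finger opening in mm; "gripper_force": force on a finger pad.
Only numpy, scipy, OpenCV 4.12 (cv2) and the standard library are available. Lean on these libraries where they do the work, as an engineer would, in place of code of your own. Each camera call takes 0.05 s, during which the arm holds its last target. There are 200 camera calls.

## Working session

There is one attempt and no reset: what is moved stays moved. The work goes in short steps, Python scripts to look and compute and a tool call to move; the robot and the scene stay as the last step left them, time stands still between calls to the robot, and variables do not carry over. Pictures are saved under pics/ and viewed, at most 14 in all, crops included, and the job is handed in when it is done.

Besides the shell and the picture viewer there is one more tool, called after ">>>" by a JSON object that holds its "method" and its "body", one argument or row to a line. arm_command: Moves the arm, as the interface text tells. Its arguments: {"type":"object","properties":{"motion":{"type":"array"},"jaw":{"type":"number"},"newtons":{"type":"number"}},"required":["motion"]}

```bash
ls; mkdir -p pics; cat > h.py <<'E'
import numpy as np,cv2
from scipy.spatial.transform import Rotation as R
from workcell import env
def cam(n):
    m=env.camera_model(n)
    if 'hand_eye' in m:
        s=env.state();T=np.eye(4);T[:3,:3]=R.from_euler('xyz',s['ee_rot'],degrees=True).as_matrix();T[:3,3]=s['ee_pos']
        W=T@np.array(m['hand_eye'])
        return m,W[:3,:3],W[:3,3]
    return m,np.array(m['rotation']),np.array(m['eye'])
def ray_z(C,px,z):
    m,Rm,e=C
    d=Rm@np.array([(px[0]-m['cx'])/m['fx'],(px[1]-m['cy'])/m['fy'],1.])
    return e+d*(z-e[2])/d[2]
def dep(C,px,d):
    m,Rm,e=C
    return e+Rm@(np.array([(px[0]-m['cx'])/m['fx'],(px[1]-m['cy'])/m['fy'],1.])*d)
E
python3 - <<'E'
from h import *
print(env.state())
for n in('scene','side','wrist'):
    C=cam(n);p,d=env.grab_frame(n);cv2.imwrite(f'pics/{n}0.png',p);print(n,C[0]['fx'],C[2].round())
    if n=='wrist':print(C[0]['hand_eye'])
    else:
      for t,z in(('bay_1',40),('bay_5',40),('key_grip',65),('cell_a_mid',33),('bung_a_mid',21),('bung_tray',0),('dock',0)):
        for r in env.pinpoint(n,t)[:6]:
            print(t,round(r['score'],2),np.round(r['location']),ray_z(C,r['location'],z).round(0))
E
```

```text
pics
{'time_s': 0.0, 'qpos': array([-7.53454754e+01,  1.83505770e+01,  8.97053040e+01, -5.01692577e-03,
        7.20433500e+01, -1.14809989e+00]), 'qvel': array([ 0.01938263, -0.07372004, -0.06141048,  0.04314928, -0.04969052,
        0.05177608]), 'effort': array([-2.27105964e-03, -4.12461734e+01, -2.31975228e+01,  7.23268348e-02,
        4.58121684e-02, -1.53361298e-04]), 'ee_pos': array([ 156.42096677, -552.82471584,  227.13839053]), 'ee_rot': array([-1.79900693e+02,  2.78063763e-03,  1.58041777e+01]), 'force': array([-0.45434149, -0.30988657,  0.31189374]), 'torque': array([ 0.04515366,  0.00193198, -0.02054815]), 'gripper_force': 0.0, 'gripper_width': 90.82553109433883}
scene 499.4085631432259 [ -45.  246. 1137.]Traceback (most recent call last):
  File "<stdin>", line 9, in <module>
  File "h.py", line 14, in ray_z
    return e+d*(z-e[2])/d[2]
                        ~^^^
IndexError: invalid index to scalar variable.
```

```bash
python3 - <<'E'
from workcell import env
print(env.camera_model('scene'));print(env.camera_model('wrist'))
E
```

```text
{'fx': 499.4085631432259, 'fy': 499.4085631432259, 'cx': 277.91691735934404, 'cy': 212.76639739908433, 'eye': array([ -45.24245963,  246.22778351, 1137.26323586]), 'rotation': array([-1.49204511e+02,  4.93417013e-03, -1.12889886e+02])}
{'fx': 329.5828915515408, 'fy': 329.5828915515408, 'cx': 277.55477400696054, 'cy': 213.1252080423656, 'hand_eye': array([[-1.24962072e-03, -9.59932367e-01, -2.80228996e-01,
         8.00892310e+01],
       [ 9.99998921e-01, -1.41579619e-03,  3.90570623e-04,
         6.21885294e-01],
       [-7.71668527e-04, -2.80228205e-01,  9.59933100e-01,
        -1.55723643e+02],
       [ 0.00000000e+00,  0.00000000e+00,  0.00000000e+00,
         1.00000000e+00]])}
```

View pics/scene0.png

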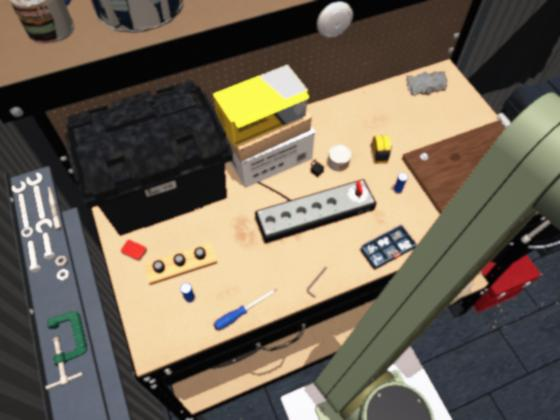

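The scene picture shows the dock at (316,210) with its key at (358,190), cells at (187,292) and (401,183), and the tray at (181,262). The arm hides the right front. The rotation is Euler angles in degrees, so I'll fix the helper for that.

```bash
sed -i "s/return m,np.array(m\['rotation'\])/return m,R.from_euler('xyz',m['rotation'],degrees=True).as_matrix()/" h.py
python3 - <<'E'
from h import *
for n in('scene','side'):
    C=cam(n);p,d=env.grab_frame(n);cv2.imwrite(f'pics/{n}0.png',p);print(n,C[0]['fx'],C[2].round())
    for t,z in(('bay_1',40),('key_grip',65),('cell_a_mid',33),('bung_a_mid',21),('bung_tray',0),('dock',0)):
        for r in env.pinpoint(n,t)[:6]:
            print(t,round(r['score'],2),np.round(r['location']),ray_z(C,r['location'],z).round(0))
E
```

```text
scene 499.4085631432259 [ -45.  246. 1137.]
bay_1 0.93 [334. 202.] [ 530. -154.   40.]
bay_1 0.83 [266. 217.] [556.  25.  40.]
bay_1 0.73 [313. 204.] [ 547. -102.   40.]
bay_1 0.7 [285. 214.] [548. -24.  40.]
bay_1 0.66 [304. 211.] [536. -71.  40.]
key_grip 0.39 [357. 188.] [ 533. -218.   65.]
key_grip 0.16 [301. 211.] [526. -58.  65.]
cell_a_mid 0.55 [402. 185.] [ 513. -347.   33.]
bung_a_mid 0.63 [161. 269.] [532. 313.  21.]
bung_tray 0.8 [179. 264.] [538. 269.   0.]
dock 0.55 [314. 214.] [ 539. -105.    0.]
side 460.405756780799 [  226. -1075.   775.]
bay_1 0.94 [297. 240.] [ 540. -147.   40.]
bay_1 0.76 [284. 207.] [556.  17.  40.]
bay_1 0.73 [290. 234.] [ 531. -116.   40.]
bay_1 0.65 [290. 224.] [545. -74.  40.]
bay_1 0.63 [288. 214.] [554. -23.  40.]
bay_1 0.63 [373. 298.] [ 633. -407.   40.]
key_grip 0.58 [304. 250.] [ 533. -224.   65.]
cell_a_mid 0.87 [318. 294.] [ 524. -351.   33.]
cell_a_mid 0.22 [372. 298.] [ 636. -400.   33.]
bung_a_mid 0.47 [251. 168.] [529. 323.  21.]
bung_a_mid 0.39 [290. 234.] [539. -91.  21.]
bung_tray 0.51 [259. 181.] [541. 262.   0.]
dock 0.95 [289. 244.] [ 533. -106.    0.]
dock 0.51 [262. 175.] [561. 299.   0.]
```

View pics/side0.png

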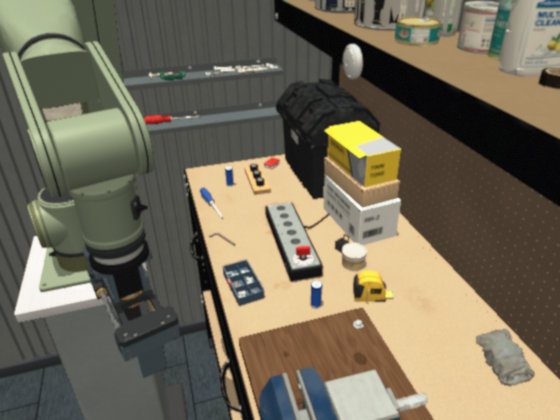

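Two cells are on the bench, in side view at (316,293) and (229,175), so three bungs are needed. First I go to the right-hand cell at about (520,-349).

>>> {"method": "arm_command", "body": {
  "motion": [
    {"offset":[0.058,-0.014,0.006],"spin":0},
    {"offset":[0.058,-0.014,0.006],"spin":0},
    {"offset":[0.058,-0.014,0.006],"spin":0},
    {"offset":[0.058,-0.014,0.006],"spin":0},
    {"offset":[0.058,-0.014,0.006],"spin":0}
  ]
}}

```text
time_s: 1.42
ee_pos: [418.2, -405.9, 198.0]
ee_rot: [180.0, -0.0, 15.8]
force: [0.6, 0.4, -0.0]
gripper_width: 91.2
gripper_force: 0.0
```

>>> {"method": "arm_command", "body": {
  "motion": [
    {"offset":[0.058,-0.014,0.006],"spin":0},
    {"offset":[0.058,-0.014,0.006],"spin":0},
    {"offset":[0,0,0],"spin":-0.167},
    {"offset":[0,0,0],"spin":-0.167},
    {"offset":[0,0,0],"spin":-0.167}
  ]
}}

```text
time_s: 2.05
ee_pos: [520.8, -348.2, 185.8]
ee_rot: [-180.0, 0.0, 44.9]
force: [-0.2, -0.4, -0.3]
gripper_width: 91.7
gripper_force: 0.0
```

>>> {"method": "arm_command", "body": {
  "motion": [
    {"offset":[0,0,0.005],"spin":-0.167},
    {"offset":[0,0,0.005],"spin":-0.167},
    {"offset":[0,0,0.005],"spin":-0.167},
    {"offset":[0,0,0.005],"spin":-0.167},
    {"offset":[0,0,0],"spin":0}
  ]
}}

```text
time_s: 2.68
ee_pos: [520.4, -348.3, 165.5]
ee_rot: [-179.9, -0.0, 82.7]
force: [0.1, 0.7, 0.1]
gripper_width: 91.5
gripper_force: 0.0
```

```bash
cat >> h.py <<'E'
def look(tag,t,z):
    """wrist picture; world points of target at height z"""
    C=cam('wrist');s=env.state();p,d=env.grab_frame('wrist');cv2.imwrite(f'pics/{tag}.png',p)
    print('t',round(s['time_s'],2),'tcp',np.round(s['ee_pos'],1),'rpy',np.round(s['ee_rot'],1))
    for r in env.pinpoint('wrist',t)[:6]:
        w=ray_z(C,r['location'],z)
        print(t,round(r['score'],2),np.round(r['location'],1),w.round(1))
    return C,p,d
def go(x,y,z=None,yaw=None):
    "tool-frame offset (m) and spin (rad) to a world target"
    s=env.state();Rm=R.from_euler('xyz',s['ee_rot'],degrees=True).as_matrix()
    z=s['ee_pos'][2] if z is None else z
    yw=s['ee_rot'][2];yaw=yw if yaw is None else yaw
    print('offset',(Rm.T@(np.array([x,y,z])-s['ee_pos'])/1000).round(4),'spin',round(np.radians(-(yaw-yw)),3))
def topcircle(C,d,z,r,near,tol=6,rad=25):
    "centre of flat round top at height z near (x,y): circle fit from depth cloud"
    m,Rm,e=C
    v,u=np.mgrid[:d.shape[0],:d.shape[1]]
    P=np.stack([(u-m['cx'])/m['fx'],(v-m['cy'])/m['fy'],np.ones(d.shape)],-1)*d[...,None]
    W=P@Rm.T+e
    k=(d>0)&(abs(W[...,2]-z)<tol)&(np.hypot(W[...,0]-near[0],W[...,1]-near[1])<rad)
    Q=W[k]
    if len(Q)<20: print('few',len(Q));return None
    c,rr=cv2.minEnclosingCircle(Q[:,:2].astype(np.float32))
    print('n',len(Q),'mean',Q.mean(0).round(1),'encl',np.round(c,1),round(rr,1))
    return Q
E
python3 - <<'E'
from h import *
C,p,d=look('w1','cell_a_mid',33)
topcircle(C,d,64,13,(520,-349))
for t in('bay_1','key_grip'):
    for r in env.pinpoint('wrist',t)[:6]:print(t,round(r['score'],2),r['location'],ray_z(C,r['location'],40 if t=='bay_1' else 65).round(1))
go(520,-349,None,82.6)
E
```

```text
t 2.67 tcp [ 520.4 -348.3  165.5] rpy [-179.9   -0.    82.7]
cell_a_mid 0.73 [278.  206.4] [ 521.7 -347.3   33. ]
n 785 mean [ 521.2 -346.    63.4] encl [ 520.9 -346.9] 13.3
bay_1 0.57 [274.8, 205.4] [ 519.2 -344.1   40. ]
key_grip 0.93 [267.3, 47.4] [ 530.2 -222.4   65. ]
offset [-0.0005 -0.0006 -0.    ] spin 0.001
```

View pics/w1.png

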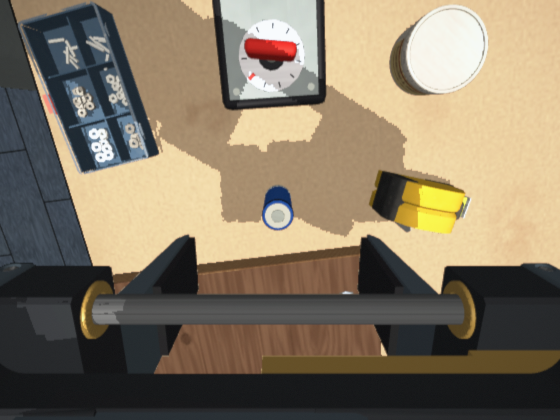

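The picture shows the cell's top at (278,213) between the jaws, with the tape measure clear at (420,205) and the key at (270,48). The depth fit puts the cell at (521,-346.8) with its top at about 64, as it should be. Now descend and grip.

>>> {"method": "arm_command", "body": {
  "motion": [
    {"offset":[0.001,0.001,0.03],"spin":0},
    {"offset":[0,0,0.03],"spin":0},
    {"offset":[0,0,0.03],"spin":0},
    {"offset":[0,0,0.027],"spin":0},
    {"offset":[0,0,0],"spin":0}
  ],
  "jaw": 0.06
}}

```text
time_s: 3.5
ee_pos: [520.5, -346.7, 47.2]
ee_rot: [-179.8, -0.1, 82.7]
force: [-0.7, 0.8, 0.6]
gripper_width: 60.6
gripper_force: 0.0
```

>>> {"method": "arm_command", "body": {
  "motion": [
    {"offset":[0,0,0],"spin":0},
    {"offset":[0,0,0],"spin":0},
    {"offset":[0,0,0],"spin":0},
    {"offset":[0,0,0],"spin":0},
    {"offset":[0,0,0],"spin":0}
  ],
  "jaw": 0.0,
  "newtons": 20
}}

```text
time_s: 4.12
ee_pos: [521.8, -347.7, 49.6]
ee_rot: [180.0, 0.0, 82.8]
force: [-0.3, 0.9, 4.3]
gripper_width: 25.5
gripper_force: 19.9
```

>>> {"method": "arm_command", "body": {
  "motion": [
    {"offset":[0,0,-0.025],"spin":0},
    {"offset":[0,0,-0.025],"spin":0},
    {"offset":[0,0,-0.025],"spin":0},
    {"offset":[0,0,-0.025],"spin":0},
    {"offset":[0,0,0],"spin":0}
  ]
}}

```text
time_s: 4.75
ee_pos: [522.6, -348.2, 150.6]
ee_rot: [179.8, 0.1, 82.8]
force: [-0.5, 0.3, -1.5]
gripper_width: 25.4
gripper_force: 19.9
```

```bash
python3 - <<'E'
from h import *
s=env.state();print(s['ee_pos'],s['gripper_width'],s['force'])
go(545,-75,160,82.6)
E
```

```text
[ 522.63290543 -348.19262919  150.60027904] 25.357795949643865 [-0.50181881  0.28318824 -1.49859068]
offset [ 0.2738 -0.0121 -0.01  ] spin 0.003
```

Gripped (25.4 mm) and lifted. Next I go over to the dock's key end and measure the bays ahead from the wrist camera.

>>> {"method": "arm_command", "body": {
  "motion": [
    {"offset":[0.04,0.0,-0.003],"spin":0},
    {"offset":[0.04,0.0,-0.003],"spin":0},
    {"offset":[0.03,0,-0.003],"spin":0},
    {"offset":[0,0,0],"spin":0},
    {"offset":[0,0,0],"spin":0}
  ]
}}

```text
time_s: 5.38
ee_pos: [535.1, -238.7, 156.9]
ee_rot: [-179.9, 0.0, 82.8]
force: [-0.4, 0.6, -1.8]
gripper_width: 25.5
gripper_force: 19.9
```

```bash
cat >> h.py <<'E'
def holes(C,d,z0,guesses,rad=22,below=4):
    "centroid of the mouth disk (pixels deeper than plane z0, projected on z0)"
    m,Rm,e=C
    v,u=np.mgrid[:d.shape[0],:d.shape[1]]
    D=np.stack([(u-m['cx'])/m['fx'],(v-m['cy'])/m['fy'],np.ones(d.shape)],-1)@Rm.T
    W=e+D*d[...,None]; P=e+D*((z0-e[2])/D[...,2])[...,None]
    out=[]
    for g in guesses:
        n=(np.hypot(P[...,0]-g[0],P[...,1]-g[1])<rad)
        k=n&((d==0)|(W[...,2]<z0-below))
        Q=P[k][:,:2]
        if len(Q)<50: print('few',g,len(Q));out.append(None);continue
        c=Q.mean(0)
        Q2=Q[np.hypot(*(Q-c).T)<15];c=Q2.mean(0)
        A=len(Q2)/n.sum()*np.pi*rad**2
        print('hole',c.round(1),'diam',round(2*np.sqrt(A/np.pi),1),'top z',np.median(W[...,2][n&~k]).round(1))
        out.append(c)
    return out
E
python3 - <<'E'
from h import *
C,p,d=look('w2','bay_1',40)
topcircle(C,d,64,13,(530,-222))
g=[(533+5.4*i,-150+41.65*i) for i in range(5)]
holes(C,d,40,g)
E
```

```text
t 5.38 tcp [ 535.1 -238.7  156.9] rpy [-179.9    0.    82.8]
bay_1 0.72 [262.2  45.5] [ 540.9 -108.1   40. ]
bay_1 0.67 [268.4 103.8] [ 539.9 -149.8   40. ]
n 162 mean [ 533.1 -219.6   64.1] encl [ 532.4 -222. ] 17.6
hole [ 537.1 -149.7] diam 26.5 top z 39.0
hole [ 539.8 -108.2] diam 26.2 top z 39.0
few (543.8, -66.7) 37
few (549.2, -25.05000000000001) 0
few (554.6, 16.599999999999994) 0
```

View pics/w2.png

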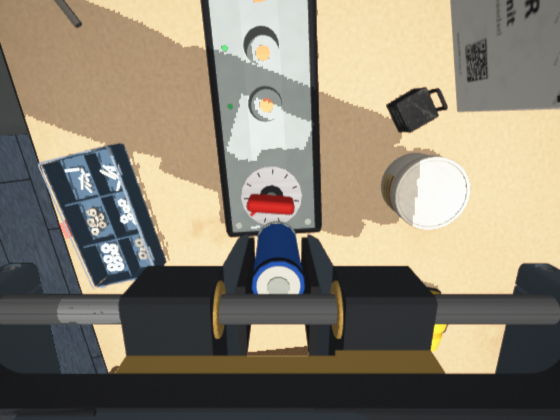

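The picture shows bay 5 at (266,103), bay 4 at (261,45), the key at (270,205) and the cell upright in the jaws. The fits give bay 5 as (537.1,-149.7), diameter 26.5, top z 39, which is plausible. Now over bay 5.

>>> {"method": "arm_command", "body": {
  "motion": [
    {"offset":[0.044,-0.0045,0],"spin":0},
    {"offset":[0.044,-0.0045,0],"spin":0},
    {"offset":[0,0,0.03],"spin":0},
    {"offset":[0,0,0.03],"spin":0},
    {"offset":[0,0,0],"spin":0}
  ]
}}

```text
time_s: 6.1
ee_pos: [535.8, -150.2, 95.7]
ee_rot: [-179.7, -0.0, 82.7]
force: [-0.4, 0.0, -0.3]
gripper_width: 25.7
gripper_force: 19.9
```

>>> {"method": "arm_command", "body": {
  "motion": [
    {"offset":[0,0,0],"spin":0},
    {"offset":[0,0,0],"spin":0}
  ]
}}

```text
time_s: 6.35
ee_pos: [538.5, -150.7, 99.3]
ee_rot: [179.8, 0.0, 82.7]
force: [-0.3, -0.1, -1.2]
gripper_width: 25.4
gripper_force: 19.9
```

```bash
python3 - <<'E'
from h import *
C,p,d=look('w3','bay_1',40)
s=env.state()
print('held');topcircle(C,d,s['ee_pos'][2]+16,13,s['ee_pos'],tol=6,rad=20)
g=[(537+2.9*i,-150+41.8*i) for i in range(1,5)]
holes(C,d,40,g)
p,_=env.grab_frame('side');cv2.imwrite('pics/s3.png',cv2.resize(p[180:280,230:360],None,fx=5,fy=5))
cv2.imwrite('pics/w3c.png',np.hstack([cv2.resize(p[190:270,250:330],(480,480)),cv2.resize(cv2.imread('pics/w3.png')[200:300,230:330],(300,480))]))
E
```

```text
t 6.35 tcp [ 538.5 -150.7   99.3] rpy [179.8   0.   82.7]
bay_1 0.85 [268.4 174.5] [ 539.  -107.8   40. ]
bay_1 0.84 [263.2 104. ] [541.8 -63.8  40. ]
bay_1 0.84 [275.9 235.6] [ 538.4 -150.8   40. ]
bay_1 0.57 [258.7  30.6] [544.9 -23.1  40. ]
bay_1 0.34 [274.7 258.3] [ 535.3 -167.6   40. ]
held
n 1764 mean [ 539.9 -145.1  113.3] encl [ 539.2 -144.6] 16.2
hole [ 539.8 -107. ] diam 26.2 top z 39.0
hole [542.5 -65.6] diam 26.3 top z 39.0
hole [545.2 -24.3] diam 26.9 top z 39.0
few (548.6, 17.19999999999999) 0
```

View pics/w3.png

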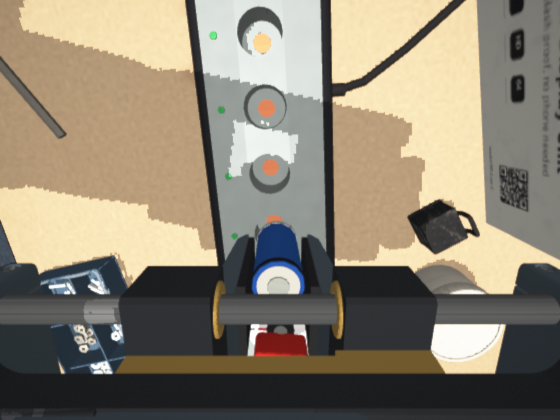

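The picture shows bays 4, 3 and 2 at (270,172), (266,107) and (262,40), with the held cell in front of bay 5. The row fit puts bay 5 at (537.1,-149). Now I descend gently onto the mouth.

>>> {"method": "arm_command", "body": {
  "motion": [
    {"offset":[0,0,0.004],"spin":0},
    {"offset":[0,0,0.004],"spin":0},
    {"offset":[0,0,0.0],"spin":0},
    {"offset":[0,0,0.0],"spin":0},
    {"offset":[0,0,0.0],"spin":0}
  ]
}}

```text
time_s: 7.12
ee_pos: [537.7, -150.0, 90.0]
ee_rot: [180.0, 0.0, 82.8]
force: [0.1, 0.8, -0.5]
gripper_width: 26.2
gripper_force: 19.9
```

>>> {"method": "arm_command", "body": {
  "motion": [
    {"offset":[0,0,0.002],"spin":0},
    {"offset":[0,0,0.002],"spin":0},
    {"offset":[0,0,0.0],"spin":0},
    {"offset":[0,0,0.0],"spin":0},
    {"offset":[0,0,0.0],"spin":0}
  ]
}}

```text
time_s: 7.75
ee_pos: [537.1, -150.0, 85.7]
ee_rot: [-179.9, 0.0, 82.8]
force: [-2.6, -1.0, 1.2]
gripper_width: 25.5
gripper_force: 20.0
```

```bash
python3 - <<'E'
from h import *
s=env.state();print(s['ee_pos'],s['force'],s['torque'])
C=cam('wrist');p,d=env.grab_frame('wrist')
m,Rm,e=C
v,u=np.mgrid[:d.shape[0],:d.shape[1]]
W=(np.stack([(u-m['cx'])/m['fx'],(v-m['cy'])/m['fy'],np.ones(d.shape)],-1)*d[...,None])@Rm.T+e
q=W-s['ee_pos'];k=(abs(q[...,0])<18)&(abs(q[...,1])<22)&(q[...,2]>8)&(q[...,2]<25)
h=np.histogram(q[k][:,2],bins=np.arange(8,25,1));print(h)
for lo,hi in((12,14),(13,15),(14,16),(15,17)):
    j=k&(q[...,2]>lo)&(q[...,2]<hi);print(lo,q[j].mean(0).round(1),q[j].min(0).round(1),q[j].max(0).round(1))
E
```

```text
[ 537.11950353 -149.99506387   85.70547388] [-2.5594829  -1.00007411  1.15684829] [-0.19330568  0.40416988 -0.00077718]
(array([ 50,  70,  68,  81, 215, 656, 458, 231, 119,  33,  40,  28,  22,
        43,  49,  42]), array([ 8,  9, 10, 11, 12, 13, 14, 15, 16, 17, 18, 19, 20, 21, 22, 23, 24]))
12 [ 1.8  6.4 13.3] [-17.7  -5.1  12. ] [18.  19.4 14. ]
13 [ 1.2  5.9 13.9] [-17.7  -4.2  13. ] [17.8 19.5 15. ]
14 [ 0.4  5.2 14.8] [-17.9  -3.9  14. ] [17.3 19.7 16. ]
15 [-0.1  4.5 15.8] [-17.9  -2.6  15. ] [17.7 19.7 17. ]
```

>>> {"method": "arm_command", "body": {
  "motion": [
    {"offset":[0,0,0.002],"spin":0},
    {"offset":[0,0,0.002],"spin":0},
    {"offset":[0,0,0.0],"spin":0},
    {"offset":[0,0,0.0],"spin":0}
  ]
}}

```text
time_s: 8.3
ee_pos: [537.1, -149.9, 81.5]
ee_rot: [-179.9, -0.0, 82.8]
force: [-3.3, -0.8, -2.0]
gripper_width: 25.4
gripper_force: 20.0
```

It's entering with little force, so I keep going down.

>>> {"method": "arm_command", "body": {
  "motion": [
    {"offset":[0,-0.0005,0.004],"spin":0},
    {"offset":[0,0,0.004],"spin":0},
    {"offset":[0,0,0.004],"spin":0},
    {"offset":[0,0,0.003],"spin":0},
    {"offset":[0,0,0.0],"spin":0}
  ]
}}

```text
time_s: 8.93
ee_pos: [536.9, -149.9, 66.4]
ee_rot: [-180.0, 0.0, 82.8]
force: [-4.3, -1.8, -1.8]
gripper_width: 25.5
gripper_force: 20.0
```

>>> {"method": "arm_command", "body": {
  "motion": [
    {"offset":[0,0,0.003],"spin":0},
    {"offset":[0,0,0.002],"spin":0},
    {"offset":[0,0,0.001],"spin":0},
    {"offset":[0,0,0.0],"spin":0},
    {"offset":[0,0,0.0],"spin":0}
  ]
}}

```text
time_s: 9.55
ee_pos: [536.9, -150.0, 60.9]
ee_rot: [-180.0, 0.0, 82.8]
force: [-4.3, -1.6, 0.8]
gripper_width: 25.7
gripper_force: 20.0
```

>>> {"method": "arm_command", "body": {
  "motion": [
    {"offset":[0,-0.0005,0.001],"spin":0},
    {"offset":[0,0,0.001],"spin":0},
    {"offset":[0,0,0.001],"spin":0},
    {"offset":[0,0,0.0],"spin":0}
  ]
}}

```text
time_s: 10.05
ee_pos: [536.8, -150.0, 59.4]
ee_rot: [179.9, 0.0, 82.8]
force: [-7.0, -0.0, 11.5]
gripper_width: 25.4
gripper_force: 20.0
```

>>> {"method": "arm_command", "body": {
  "motion": [
    {"offset":[0,0,0.001],"spin":0},
    {"offset":[0,0,0.0],"spin":0},
    {"offset":[0,0,0.0],"spin":0},
    {"offset":[0,0,0.0],"spin":0}
  ]
}}

```text
time_s: 10.55
ee_pos: [536.8, -150.0, 59.4]
ee_rot: [179.9, 0.0, 82.8]
force: [-8.3, -0.1, 17.7]
gripper_width: 25.6
gripper_force: 20.0
```

The cell is on the floor of the bay: TCP at 59.4 as predicted, with the force rising. Release, lift, and compute the other cell's position.

>>> {"method": "arm_command", "body": {
  "motion": [
    {"offset":[0,0,-0.001],"spin":0},
    {"offset":[0,0,0],"spin":0},
    {"offset":[0,0,0],"spin":0},
    {"offset":[0,0,-0.02],"spin":0},
    {"offset":[0,0,-0.04],"spin":0}
  ],
  "jaw": 0.06
}}

```text
time_s: 11.18
ee_pos: [535.9, -149.5, 116.8]
ee_rot: [-179.8, -0.1, 82.8]
force: [-0.5, -0.2, -0.6]
gripper_width: 60.2
gripper_force: 0.0
```

>>> {"method": "arm_command", "body": {
  "motion": [
    {"offset":[0,0,-0.04],"spin":0},
    {"offset":[0,0,0],"spin":0},
    {"offset":[0,0,0],"spin":0}
  ]
}}

```text
time_s: 11.55
ee_pos: [536.3, -149.7, 157.2]
ee_rot: [-180.0, -0.0, 82.8]
force: [0.5, -0.1, 0.0]
gripper_width: 60.0
gripper_force: 0.0
```

```bash
python3 - <<'E'
from h import *
s=env.state();print(s['ee_pos'],s['gripper_width'],s['ee_rot'])
C,p,d=look('w4','cell_a_mid',43)
topcircle(C,d,75,13,(537,-150),tol=3,rad=18)
C=cam('scene');w=ray_z(C,(187,292),33);print(w)
env.grab_frame('scene')
for t,z in(('cell_a_mid',33),('bung_tray',0)):
  for r in env.pinpoint('scene',t):print(t,round(r['score'],2),r['location'],ray_z(C,r['location'],z).round(0))
go(w[0],w[1],165)
E
```

```text
[ 536.32561389 -149.68369938  157.17969773] 60.00315534509546 [-1.79950911e+02 -1.28591819e-02  8.27819429e+01]
t 11.55 tcp [ 536.3 -149.7  157.2] rpy [-180.    -0.    82.8]
cell_a_mid 0.57 [278.9 210.8] [ 538.5 -147.8   43. ]
n 832 mean [ 537.3 -148.8   73.6] encl [ 537.2 -149.1] 13.2
[444.45620835 271.66591701  33.        ]
bung_tray 0.82 [179.2, 260.9] [546. 265.   0.]
bung_tray 0.64 [267.9, 220.0] [569.  16.   0.]
offset [ 0.4065 -0.1439 -0.0078] spin -0.0
```

Cell one is home: its top measures 73.6 and lies within 1 mm of the axis. On to the second cell near (444,272).

>>> {"method": "arm_command", "body": {
  "motion": [
    {"offset":[0.051,-0.018,0],"spin":0},
    {"offset":[0.051,-0.018,0],"spin":0},
    {"offset":[0.051,-0.018,0],"spin":0},
    {"offset":[0.051,-0.018,0],"spin":0},
    {"offset":[0.051,-0.018,0],"spin":0}
  ]
}}

```text
time_s: 12.42
ee_pos: [478.8, 116.0, 157.5]
ee_rot: [-180.0, 0.0, 82.8]
force: [0.0, -0.1, 0.1]
gripper_width: 60.1
gripper_force: 0.0
```

>>> {"method": "arm_command", "body": {
  "motion": [
    {"offset":[0.051,-0.018,0],"spin":0},
    {"offset":[0.051,-0.018,0],"spin":0},
    {"offset":[0.049,-0.018,0],"spin":0},
    {"offset":[0,0,0],"spin":0},
    {"offset":[0,0,0],"spin":0}
  ]
}}

```text
time_s: 13.05
ee_pos: [444.5, 270.5, 157.4]
ee_rot: [-180.0, 0.1, 82.8]
force: [-0.1, 0.4, 0.0]
gripper_width: 59.8
gripper_force: 0.0
```

```bash
python3 - <<'E'
from h import *
C,p,d=look('w5','cell_a_mid',33)
Q=topcircle(C,d,64,13,(444,272),tol=4,rad=40)
if Q is not None: topcircle(C,d,64,13,np.median(Q,0),tol=3,rad=18)
for r in env.pinpoint('wrist','bung_a_mid'):print('bung',round(r['score'],2),r['location'],ray_z(C,r['location'],21).round(1))
E
```

```text
t 13.05 tcp [444.5 270.5 157.4] rpy [-1.80e+02  1.00e-01  8.28e+01]
n 822 mean [444.2 271.4  63.5] encl [444.3 270.6] 13.4
n 811 mean [444.1 271.4  63.5] encl [444.  270.6] 13.3
bung 0.58 [376.7, 142.7] [538.  316.3  21. ]
```

View pics/w5.png

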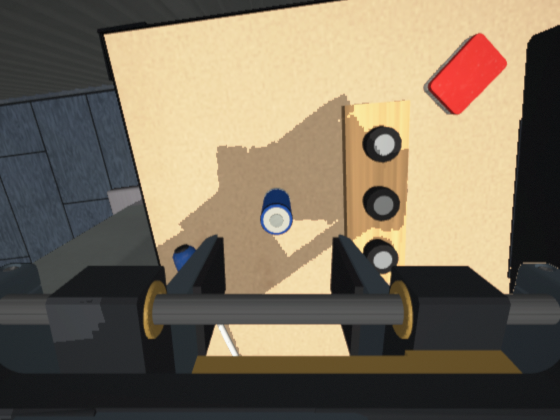

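The picture shows the cell at (277,215) centred under the jaws, and the tray with bungs at (382,144), (381,204) and (383,258). Descend and grip.

>>> {"method": "arm_command", "body": {
  "motion": [
    {"offset":[0,0,0.03],"spin":0},
    {"offset":[0,0,0.03],"spin":0},
    {"offset":[0,0,0.03],"spin":0},
    {"offset":[0,0,0.019],"spin":0},
    {"offset":[0,0,0],"spin":0}
  ]
}}

```text
time_s: 13.82
ee_pos: [444.2, 269.4, 47.8]
ee_rot: [-179.8, 0.1, 82.7]
force: [0.4, 0.0, -0.2]
gripper_width: 59.8
gripper_force: 0.0
```

>>> {"method": "arm_command", "body": {
  "motion": [
    {"offset":[0,0,0],"spin":0},
    {"offset":[0,0,0],"spin":0},
    {"offset":[0,0,0],"spin":0},
    {"offset":[0,0,0],"spin":0}
  ],
  "jaw": 0.0,
  "newtons": 20
}}

```text
time_s: 14.32
ee_pos: [444.9, 271.1, 49.4]
ee_rot: [180.0, -0.0, 82.8]
force: [-0.2, 0.4, 2.2]
gripper_width: 25.7
gripper_force: 20.0
```

>>> {"method": "arm_command", "body": {
  "motion": [
    {"offset":[0,0,-0.025],"spin":0},
    {"offset":[0,0,-0.025],"spin":0},
    {"offset":[0,0,-0.025],"spin":0},
    {"offset":[0,0,-0.025],"spin":0},
    {"offset":[0,0,0],"spin":0}
  ]
}}

```text
time_s: 14.95
ee_pos: [445.8, 271.7, 150.5]
ee_rot: [179.8, -0.1, 82.8]
force: [-0.2, -0.2, -0.7]
gripper_width: 25.8
gripper_force: 20.0
```

```bash
python3 - <<'E'
from h import *
go(539.5,-107.8,150)
E
```

```text
offset [-3.647e-01  1.406e-01  1.000e-04] spin -0.0
```

>>> {"method": "arm_command", "body": {
  "motion": [
    {"offset":[-0.052,0.02,0],"spin":0},
    {"offset":[-0.052,0.02,0],"spin":0},
    {"offset":[-0.052,0.02,0],"spin":0},
    {"offset":[-0.052,0.02,0],"spin":0},
    {"offset":[-0.052,0.02,0],"spin":0}
  ]
}}

```text
time_s: 15.58
ee_pos: [510.8, -1.2, 147.5]
ee_rot: [-179.9, 0.0, 82.8]
force: [0.3, 0.9, -0.3]
gripper_width: 25.7
gripper_force: 20.0
```

>>> {"method": "arm_command", "body": {
  "motion": [
    {"offset":[-0.052,0.02,0],"spin":0},
    {"offset":[-0.053,0.0205,0],"spin":0},
    {"offset":[0,0,0.025],"spin":0},
    {"offset":[0,0,0.025],"spin":0},
    {"offset":[0,0,0],"spin":0}
  ]
}}

```text
time_s: 16.2
ee_pos: [536.0, -108.5, 95.9]
ee_rot: [-179.6, -0.0, 82.8]
force: [-0.4, 0.3, 0.3]
gripper_width: 25.4
gripper_force: 20.0
```

>>> {"method": "arm_command", "body": {
  "motion": [
    {"offset":[0,0,0],"spin":0},
    {"offset":[0,0,0],"spin":0},
    {"offset":[0,0,0],"spin":0}
  ]
}}

```text
time_s: 16.58
ee_pos: [538.8, -108.7, 99.8]
ee_rot: [179.9, 0.0, 82.8]
force: [0.9, 0.2, -0.1]
gripper_width: 25.5
gripper_force: 20.0
```

```bash
python3 - <<'E'
from h import *
print(env.state()['ee_pos'])
C=cam('wrist');p,d=env.grab_frame('wrist')
holes(C,d,40,[(542.5,-65.6),(545.2,-24),(547.9,17)])
print(env.state()['ee_pos'])
go(539.5,-108.1,95)
E
```

```text
[ 538.78609539 -108.68387345   99.75346128]
hole [542.4 -65. ] diam 26.3 top z 39.0
hole [545.1 -23.7] diam 26.3 top z 39.0
hole [547.8  17.7] diam 26.9 top z 39.0
[ 538.68680517 -108.69498963   99.64090185]
offset [0.0007 0.0007 0.0046] spin -0.0
```

>>> {"method": "arm_command", "body": {
  "motion": [
    {"offset":[0.0006,0.0006,0.004],"spin":0},
    {"offset":[0,0,0.004],"spin":0},
    {"offset":[0,0,0.002],"spin":0},
    {"offset":[0,0,0],"spin":0},
    {"offset":[0,0,0],"spin":0}
  ]
}}

```text
time_s: 17.25
ee_pos: [538.8, -108.2, 89.1]
ee_rot: [-180.0, -0.0, 82.8]
force: [-1.3, 1.3, 1.8]
gripper_width: 25.2
gripper_force: 20.0
```

>>> {"method": "arm_command", "body": {
  "motion": [
    {"offset":[0,0,0.002],"spin":0},
    {"offset":[0,0,0.002],"spin":0},
    {"offset":[0,0,0.002],"spin":0},
    {"offset":[0,0,0],"spin":0},
    {"offset":[0,0,0],"spin":0}
  ]
}}

```text
time_s: 17.88
ee_pos: [539.0, -108.1, 82.5]
ee_rot: [-180.0, -0.0, 82.8]
force: [1.5, 2.0, -2.6]
gripper_width: 25.8
gripper_force: 20.0
```

It's entering; go on down to about 60.

>>> {"method": "arm_command", "body": {
  "motion": [
    {"offset":[0,0,0.004],"spin":0},
    {"offset":[0,0,0.004],"spin":0},
    {"offset":[0,0,0.004],"spin":0},
    {"offset":[0,0,0.004],"spin":0},
    {"offset":[0,0,0.0],"spin":0}
  ]
}}

```text
time_s: 18.5
ee_pos: [538.9, -108.0, 66.4]
ee_rot: [-180.0, -0.0, 82.8]
force: [1.8, 5.0, -2.1]
gripper_width: 25.6
gripper_force: 20.0
```

>>> {"method": "arm_command", "body": {
  "motion": [
    {"offset":[0,0,0.003],"spin":0},
    {"offset":[0,0,0.002],"spin":0},
    {"offset":[0,0,0.001],"spin":0},
    {"offset":[0,0,0.0],"spin":0},
    {"offset":[0,0,0.0],"spin":0}
  ]
}}

```text
time_s: 19.12
ee_pos: [539.0, -107.9, 60.9]
ee_rot: [-180.0, -0.0, 82.8]
force: [0.2, 5.6, 0.7]
gripper_width: 25.3
gripper_force: 20.0
```

>>> {"method": "arm_command", "body": {
  "motion": [
    {"offset":[0,0,0.001],"spin":0},
    {"offset":[0,0,0.001],"spin":0},
    {"offset":[0,0,0.0],"spin":0},
    {"offset":[0,0,0.0],"spin":0}
  ]
}}

```text
time_s: 19.62
ee_pos: [539.0, -107.9, 59.4]
ee_rot: [180.0, -0.0, 82.8]
force: [0.9, 5.6, 5.5]
gripper_width: 25.3
gripper_force: 20.0
```

>>> {"method": "arm_command", "body": {
  "motion": [
    {"offset":[0,0,0],"spin":0},
    {"offset":[0,0,0],"spin":0},
    {"offset":[0,0,-0.01],"spin":0},
    {"offset":[0,0,-0.04],"spin":0},
    {"offset":[0,0,-0.045],"spin":0}
  ],
  "jaw": 0.06
}}

```text
time_s: 20.25
ee_pos: [538.6, -108.6, 155.0]
ee_rot: [-179.9, 0.0, 82.8]
force: [1.7, -0.1, -0.5]
gripper_width: 59.7
gripper_force: 0.0
```

>>> {"method": "arm_command", "body": {
  "motion": [
    {"offset":[0.053,-0.006,0],"spin":0},
    {"offset":[0.053,-0.006,0],"spin":0},
    {"offset":[0.053,-0.006,0],"spin":0},
    {"offset":[0.053,-0.006,0],"spin":0},
    {"offset":[0.053,-0.006,0],"spin":0}
  ]
}}

```text
time_s: 20.88
ee_pos: [542.7, 159.8, 154.7]
ee_rot: [179.9, 0.0, 82.8]
force: [0.8, -0.2, 0.5]
gripper_width: 60.3
gripper_force: 0.0
```

>>> {"method": "arm_command", "body": {
  "motion": [
    {"offset":[0.053,-0.006,0],"spin":0},
    {"offset":[0.053,-0.006,0],"spin":0},
    {"offset":[0,0,0],"spin":0},
    {"offset":[0,0,0],"spin":0},
    {"offset":[0,0,0],"spin":0}
  ]
}}

```text
time_s: 21.5
ee_pos: [544.0, 263.7, 154.1]
ee_rot: [180.0, 0.0, 82.7]
force: [-1.1, -0.5, 0.2]
gripper_width: 59.9
gripper_force: 0.0
```

```bash
python3 - <<'E'
from h import *
C,p,d=look('w6','bung_a_mid',21)
m,Rm,e=C
v,u=np.mgrid[:d.shape[0],:d.shape[1]]
W=(np.stack([(u-m['cx'])/m['fx'],(v-m['cy'])/m['fy'],np.ones(d.shape)],-1)*d[...,None])@Rm.T+e
k=((abs(W[...,2]-35)<3)&(abs(W[...,0]-543)<70)&(abs(W[...,1]-265)<150)).astype(np.uint8)
n,l,st,_=cv2.connectedComponentsWithStats(k)
for i in range(1,n):
    if st[i,4]>150:
        Q=W[l==i];c,r=cv2.minEnclosingCircle(Q[:,:2].astype(np.float32));print(st[i],Q.mean(0).round(1),np.round(c,1),round(r,1))
E
```

```text
t 21.5 tcp [544.  263.7 154.1] rpy [180.    0.   82.7]
bung_a_mid 0.69 [263.2 148.1] [539.4 317.7  21. ]
bung_a_mid 0.67 [277.4 258. ] [538.4 214.   21. ]
[ 246  134   36   37 1016] [539.7 315.8  35.2] [539.6 315.6] 14.9
[252 196  34  33 886] [537.1 264.2  35.1] [537.  263.7] 14.9
[258 251  32  31 779] [534.7 212.6  35.2] [534.7 211.8] 15.2
```

View pics/w6.png

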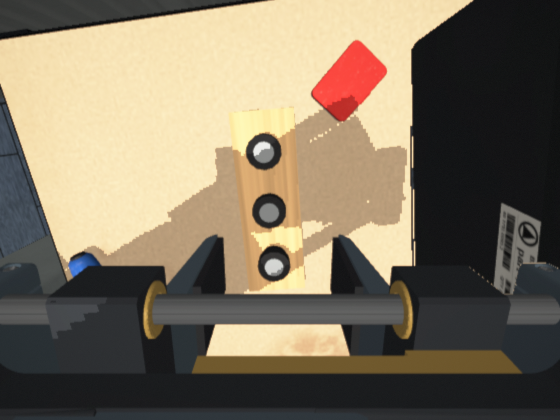

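The picture shows three bungs in the tray at (264,152), (269,210) and (274,265), with tops at 35 mm and radius 15 as expected. I take the nearest at (534.7,212.2).

>>> {"method": "arm_command", "body": {
  "motion": [
    {"offset":[-0.052,-0.0027,0],"spin":0},
    {"offset":[0,0,0.03],"spin":0},
    {"offset":[0,0,0.03],"spin":0},
    {"offset":[0,0,0.03],"spin":0},
    {"offset":[0,0,0.027],"spin":0}
  ]
}}

```text
time_s: 22.22
ee_pos: [534.8, 212.8, 36.2]
ee_rot: [180.0, 0.0, 82.7]
force: [-0.4, 0.3, -0.5]
gripper_width: 60.0
gripper_force: 0.0
```

>>> {"method": "arm_command", "body": {
  "motion": [
    {"offset":[0,0,0],"spin":0},
    {"offset":[0,0,0],"spin":0},
    {"offset":[0,0,0],"spin":0},
    {"offset":[0,0,0],"spin":0}
  ],
  "jaw": 0.0,
  "newtons": 25
}}

```text
time_s: 22.72
ee_pos: [535.1, 214.1, 38.3]
ee_rot: [179.9, -0.0, 82.8]
force: [-2.0, 0.5, 4.4]
gripper_width: 28.9
gripper_force: 25.0
```

>>> {"method": "arm_command", "body": {
  "motion": [
    {"offset":[0,0,-0.02],"spin":0},
    {"offset":[0,0,-0.03],"spin":0},
    {"offset":[0,0,-0.03],"spin":0},
    {"offset":[0,0,0],"spin":0},
    {"offset":[0,0,0],"spin":0}
  ]
}}

```text
time_s: 23.35
ee_pos: [534.2, 213.6, 116.3]
ee_rot: [-180.0, 0.0, 82.8]
force: [-0.7, -0.0, -0.4]
gripper_width: 28.6
gripper_force: 25.0
```

```bash
python3 - <<'E'
from h import *
go(547.0,17.4,110)
E
```

```text
offset [-0.193   0.0374  0.0064] spin -0.0
```

>>> {"method": "arm_command", "body": {
  "motion": [
    {"offset":[-0.048,0.0093,0],"spin":0},
    {"offset":[-0.048,0.0093,0],"spin":0},
    {"offset":[-0.048,0.0094,0],"spin":0},
    {"offset":[-0.0475,0.0094,0],"spin":0},
    {"offset":[0,0,0.01],"spin":0}
  ]
}}

```text
time_s: 23.98
ee_pos: [547.6, 16.4, 105.9]
ee_rot: [-180.0, 0.0, 82.5]
force: [1.1, -0.1, -0.5]
gripper_width: 28.8
gripper_force: 25.0
```

>>> {"method": "arm_command", "body": {
  "motion": [
    {"offset":[0,0,0.01],"spin":0},
    {"offset":[0,0,0.01],"spin":0},
    {"offset":[0,0,0.005],"spin":0},
    {"offset":[0,0,0],"spin":0},
    {"offset":[0,0,0],"spin":0}
  ]
}}

```text
time_s: 24.6
ee_pos: [548.0, 19.5, 82.2]
ee_rot: [180.0, -0.0, 82.8]
force: [-0.2, 0.2, -0.9]
gripper_width: 28.9
gripper_force: 25.0
```

>>> {"method": "arm_command", "body": {
  "motion": [
    {"offset":[0,0,0],"spin":0},
    {"offset":[0,0,0],"spin":0}
  ]
}}

```text
time_s: 24.85
ee_pos: [547.9, 19.1, 82.2]
ee_rot: [180.0, 0.0, 82.8]
force: [-0.1, -0.6, 0.5]
gripper_width: 28.9
gripper_force: 25.0
```

```bash
python3 - <<'E'
from h import *
go(547.0,18.6,70)
E
```

```text
offset [-0.0006 -0.0009  0.0122] spin -0.0
```

>>> {"method": "arm_command", "body": {
  "motion": [
    {"offset":[-0.0005,-0.001,0.004],"spin":0},
    {"offset":[0,0,0.004],"spin":0},
    {"offset":[0,0,0.004],"spin":0},
    {"offset":[0,0,0.003],"spin":0},
    {"offset":[0,0,0],"spin":0}
  ]
}}

```text
time_s: 25.48
ee_pos: [546.7, 18.9, 66.7]
ee_rot: [-180.0, -0.0, 82.8]
force: [-0.1, 0.8, -0.8]
gripper_width: 28.9
gripper_force: 25.0
```

>>> {"method": "arm_command", "body": {
  "motion": [
    {"offset":[0,0,0.002],"spin":0},
    {"offset":[0,0,0.002],"spin":0},
    {"offset":[0,0,0.002],"spin":0},
    {"offset":[0,0,0],"spin":0},
    {"offset":[0,0,0],"spin":0}
  ]
}}

```text
time_s: 26.1
ee_pos: [547.2, 19.8, 61.4]
ee_rot: [179.9, -0.1, 82.7]
force: [-0.1, 5.3, 3.9]
gripper_width: 28.6
gripper_force: 25.0
```

>>> {"method": "arm_command", "body": {
  "motion": [
    {"offset":[0.0008,0,0.001],"spin":0},
    {"offset":[0,0,0.001],"spin":0},
    {"offset":[0,0,0],"spin":0},
    {"offset":[0,0,0],"spin":0}
  ]
}}

```text
time_s: 26.6
ee_pos: [547.2, 20.3, 59.6]
ee_rot: [179.9, -0.1, 82.8]
force: [-0.7, 6.5, 7.3]
gripper_width: 28.9
gripper_force: 25.0
```

>>> {"method": "arm_command", "body": {
  "motion": [
    {"offset":[0,0,0.001],"spin":0},
    {"offset":[0,0,0.001],"spin":0},
    {"offset":[0,0,0],"spin":0},
    {"offset":[0,0,0],"spin":0}
  ]
}}

```text
time_s: 27.1
ee_pos: [547.3, 20.4, 58.9]
ee_rot: [179.9, -0.1, 82.8]
force: [-3.9, 6.0, 15.9]
gripper_width: 28.6
gripper_force: 25.0
```

>>> {"method": "arm_command", "body": {
  "motion": [
    {"offset":[0.0005,0,0.001],"spin":0},
    {"offset":[0,0,0.0005],"spin":0},
    {"offset":[0,0,0],"spin":0},
    {"offset":[0,0,0],"spin":0}
  ],
  "newtons": 40
}}

```text
time_s: 27.6
ee_pos: [547.3, 20.5, 58.6]
ee_rot: [179.9, -0.0, 82.8]
force: [-6.0, 4.5, 24.4]
gripper_width: 28.4
gripper_force: 40.0
```

>>> {"method": "arm_command", "body": {
  "motion": [
    {"offset":[0,0,-0.001],"spin":0},
    {"offset":[0,0,0],"spin":0},
    {"offset":[0,0,0],"spin":0},
    {"offset":[0,0,-0.04],"spin":0},
    {"offset":[0,0,-0.05],"spin":0}
  ],
  "jaw": 0.06
}}

```text
time_s: 28.22
ee_pos: [545.8, 19.7, 145.7]
ee_rot: [-179.8, 0.1, 82.8]
force: [0.7, 0.6, -0.4]
gripper_width: 60.4
gripper_force: 0.0
```

>>> {"method": "arm_command", "body": {
  "motion": [
    {"offset":[-0.03,0,0],"spin":0},
    {"offset":[-0.03,0,0],"spin":0},
    {"offset":[0,0,0],"spin":0},
    {"offset":[0,0,0],"spin":0}
  ]
}}

```text
time_s: 28.72
ee_pos: [539.2, -39.2, 145.9]
ee_rot: [-179.9, -0.0, 82.8]
force: [0.8, 0.1, 0.5]
gripper_width: 60.0
gripper_force: 0.0
```

```bash
cat >> h.py <<'E'
def tops(C,d,z,near,tol=4,rad=40,out=1):
    "flat tops near z: centroid, enclosing circle, plane tilt"
    m,Rm,e=C
    v,u=np.mgrid[:d.shape[0],:d.shape[1]]
    W=(np.stack([(u-m['cx'])/m['fx'],(v-m['cy'])/m['fy'],np.ones(d.shape)],-1)*d[...,None])@Rm.T+e
    k=((abs(W[...,2]-z)<tol)&(np.hypot(W[...,0]-near[0],W[...,1]-near[1])<rad)).astype(np.uint8)
    n,l,st,_=cv2.connectedComponentsWithStats(k)
    for i in range(1,n):
        if st[i,4]>150:
            Q=W[l==i];c,r=cv2.minEnclosingCircle(Q[:,:2].astype(np.float32));q=Q[np.hypot(*(Q[:,:2]-np.array(c)).T)<11]
            A=np.linalg.lstsq(np.c_[q[:,:2]-c,np.ones(len(q))],q[:,2],rcond=None)[0]
            print('top',Q.mean(0).round(1),'encl',np.round(c,1),round(r,1),'slope',A[:2].round(3),'z',A[2].round(1))
E
python3 - <<'E'
from h import *
C,p,d=look('w7','bung_a_mid',43)
tops(C,d,58,(547,18),tol=6)
holes(C,d,40,[(542.5,-65.6),(545.2,-24)])
env.grab_frame('scene');C=cam('scene')
for r in env.pinpoint('scene','bung_tray'):print(round(r['score'],2),r['location'],ray_z(C,r['location'],0).round(0))
go(537,263.9,115)
E
```

```text
t 28.73 tcp [539.2 -39.2 145.9] rpy [-179.9   -0.    82.8]
top [547.7  18.4  55.8] encl [547.7  18. ] 14.9 slope [ 0.005 -0.007] z 55.9
hole [542.3 -64.6] diam 25.7 top z 39.1
hole [545.  -23.1] diam 26.1 top z 39.1
0.93 [174.7, 264.0] [542. 278.   0.]
offset [ 0.3    -0.0401  0.0312] spin -0.0
```

View pics/w7.png

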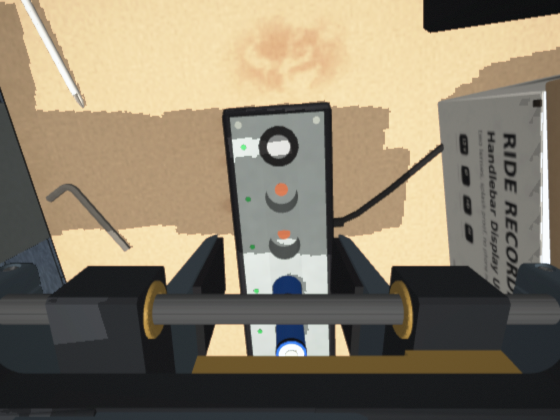

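The picture shows the bung seated squarely in bay 1 at (279,146), top level at z 56, with bays 2 and 3 open at (281,192) and (284,240). The tray may have been knocked (scene now gives y 278), so I look again over it.

>>> {"method": "arm_command", "body": {
  "motion": [
    {"offset":[0.06,-0.008,0],"spin":0},
    {"offset":[0.06,-0.008,0],"spin":0},
    {"offset":[0.06,-0.008,0],"spin":0},
    {"offset":[0.06,-0.008,0],"spin":0},
    {"offset":[0.06,-0.008,0],"spin":0}
  ]
}}

```text
time_s: 29.55
ee_pos: [537.0, 265.8, 146.5]
ee_rot: [180.0, -0.0, 82.8]
force: [1.1, -0.8, 0.1]
gripper_width: 60.0
gripper_force: 0.0
```

>>> {"method": "arm_command", "body": {
  "motion": [
    {"offset":[0,0,0],"spin":0},
    {"offset":[0,0,0],"spin":0},
    {"offset":[0,0,0],"spin":0}
  ]
}}

```text
time_s: 29.92
ee_pos: [537.3, 261.9, 146.4]
ee_rot: [-180.0, 0.0, 82.7]
force: [0.1, 0.8, -0.4]
gripper_width: 60.0
gripper_force: 0.0
```

```bash
python3 - <<'E'
from h import *
C,p,d=look('w8','bung_a_mid',21)
tops(C,d,35,(540,270),tol=3,rad=120)
s=env.state()
go(537,263.9,36)
E
```

```text
t 29.93 tcp [537.3 261.9 146.4] rpy [-180.     0.    82.7]
bung_a_mid 0.97 [270.4 148. ] [539.1 315.9  21. ]
top [539.7 315.8  35.2] encl [539.5 315.5] 14.9 slope [0.003 0.004] z 35.3
top [537.3 264.2  35.2] encl [537.3 263.6] 15.0 slope [-0.002  0.002] z 35.3
offset [ 0.0019 -0.0008  0.1105] spin -0.0
```

The tray hasn't moved. Take the middle bung.

>>> {"method": "arm_command", "body": {
  "motion": [
    {"offset":[0.0013,0,0.025],"spin":0},
    {"offset":[0,0,0.03],"spin":0},
    {"offset":[0,0,0.03],"spin":0},
    {"offset":[0,0,0.025],"spin":0},
    {"offset":[0,0,0],"spin":0}
  ]
}}

```text
time_s: 30.65
ee_pos: [536.4, 262.9, 34.8]
ee_rot: [-179.8, 0.1, 82.7]
force: [-0.6, 0.5, 0.1]
gripper_width: 60.2
gripper_force: 0.0
```

>>> {"method": "arm_command", "body": {
  "motion": [
    {"offset":[0,0,0],"spin":0},
    {"offset":[0,0,0],"spin":0},
    {"offset":[0,0,0],"spin":0},
    {"offset":[0,0,0],"spin":0}
  ],
  "jaw": 0.0,
  "newtons": 25
}}

```text
time_s: 31.15
ee_pos: [537.3, 264.7, 37.3]
ee_rot: [-180.0, -0.0, 82.8]
force: [-1.9, 0.5, 5.1]
gripper_width: 29.1
gripper_force: 25.0
```

>>> {"method": "arm_command", "body": {
  "motion": [
    {"offset":[0,0,-0.02],"spin":0},
    {"offset":[0,0,-0.03],"spin":0},
    {"offset":[0,0,-0.03],"spin":0},
    {"offset":[0,0,0],"spin":0},
    {"offset":[0,0,0],"spin":0}
  ]
}}

```text
time_s: 31.78
ee_pos: [536.9, 264.2, 115.5]
ee_rot: [-179.9, 0.1, 82.8]
force: [-0.1, -1.0, 0.1]
gripper_width: 28.7
gripper_force: 25.0
```

```bash
python3 - <<'E'
from h import *
go(544.6,-23.6,110)
E
```

```text
offset [-0.2846  0.0438  0.0057] spin -0.0
```

>>> {"method": "arm_command", "body": {
  "motion": [
    {"offset":[-0.0567,0.0088,0],"spin":0},
    {"offset":[-0.0567,0.0088,0],"spin":0},
    {"offset":[-0.0567,0.0088,0],"spin":0},
    {"offset":[-0.0567,0.0087,0],"spin":0},
    {"offset":[-0.0567,0.0087,0],"spin":0}
  ]
}}

```text
time_s: 32.4
ee_pos: [544.3, -24.0, 114.8]
ee_rot: [-179.8, 0.0, 82.8]
force: [1.4, -1.3, -0.7]
gripper_width: 28.6
gripper_force: 25.0
```

>>> {"method": "arm_command", "body": {
  "motion": [
    {"offset":[0,0,0.01],"spin":0},
    {"offset":[0,0,0.01],"spin":0},
    {"offset":[0,0,0.014],"spin":0},
    {"offset":[0,0,0],"spin":0},
    {"offset":[0,0,0],"spin":0}
  ]
}}

```text
time_s: 33.02
ee_pos: [545.5, -21.5, 82.3]
ee_rot: [-180.0, 0.0, 82.9]
force: [0.7, -0.1, -0.1]
gripper_width: 29.0
gripper_force: 25.0
```

>>> {"method": "arm_command", "body": {
  "motion": [
    {"offset":[0,0,0],"spin":0},
    {"offset":[0,0,0],"spin":0}
  ]
}}

```text
time_s: 33.28
ee_pos: [545.6, -22.1, 82.9]
ee_rot: [179.9, 0.0, 82.8]
force: [-0.2, 0.5, -0.3]
gripper_width: 29.0
gripper_force: 25.0
```

```bash
python3 - <<'E'
from h import *
go(544.6,-22.4,66)
E
```

```text
offset [-0.0004 -0.001   0.0169] spin -0.0
```

>>> {"method": "arm_command", "body": {
  "motion": [
    {"offset":[0,-0.001,0.005],"spin":0},
    {"offset":[0,0,0.005],"spin":0},
    {"offset":[0,0,0.005],"spin":0},
    {"offset":[0,0,0.002],"spin":0},
    {"offset":[0,0,0],"spin":0}
  ]
}}

```text
time_s: 33.9
ee_pos: [544.2, -22.2, 65.2]
ee_rot: [-180.0, 0.0, 82.8]
force: [-0.6, 0.8, 0.1]
gripper_width: 28.8
gripper_force: 25.0
```

>>> {"method": "arm_command", "body": {
  "motion": [
    {"offset":[0,0,0.002],"spin":0},
    {"offset":[0,0,0.002],"spin":0},
    {"offset":[0,0,0.001],"spin":0},
    {"offset":[0,0,0],"spin":0},
    {"offset":[0,0,0],"spin":0}
  ]
}}

```text
time_s: 34.52
ee_pos: [544.3, -22.2, 60.4]
ee_rot: [180.0, 0.0, 82.8]
force: [-0.1, -1.0, -0.4]
gripper_width: 28.7
gripper_force: 25.0
```

>>> {"method": "arm_command", "body": {
  "motion": [
    {"offset":[0,0,0.001],"spin":0},
    {"offset":[0,0,0.001],"spin":0},
    {"offset":[0,0,0],"spin":0},
    {"offset":[0,0,0],"spin":0}
  ]
}}

```text
time_s: 35.02
ee_pos: [544.4, -22.5, 58.8]
ee_rot: [180.0, 0.0, 82.8]
force: [-2.2, -2.9, 4.2]
gripper_width: 28.6
gripper_force: 25.0
```

>>> {"method": "arm_command", "body": {
  "motion": [
    {"offset":[0,0,0.001],"spin":0},
    {"offset":[0,0,0.001],"spin":0},
    {"offset":[0,0,0],"spin":0},
    {"offset":[0,0,0],"spin":0}
  ]
}}

```text
time_s: 35.52
ee_pos: [544.4, -22.5, 58.1]
ee_rot: [180.0, 0.0, 82.8]
force: [-5.2, -3.0, 14.1]
gripper_width: 28.7
gripper_force: 25.0
```

>>> {"method": "arm_command", "body": {
  "motion": [
    {"offset":[-0.0003,0,0.001],"spin":0},
    {"offset":[0,0,0.0007],"spin":0},
    {"offset":[0,0,0],"spin":0},
    {"offset":[0,0,0],"spin":0}
  ],
  "newtons": 40
}}

```text
time_s: 36.02
ee_pos: [544.4, -22.6, 57.7]
ee_rot: [179.9, 0.0, 82.8]
force: [-6.4, -2.7, 23.2]
gripper_width: 28.5
gripper_force: 40.0
```

>>> {"method": "arm_command", "body": {
  "motion": [
    {"offset":[0,0,-0.001],"spin":0},
    {"offset":[0,0,0],"spin":0},
    {"offset":[0,0,0],"spin":0},
    {"offset":[0,0,-0.04],"spin":0},
    {"offset":[0,0,-0.05],"spin":0}
  ],
  "jaw": 0.06
}}

```text
time_s: 36.65
ee_pos: [543.4, -22.2, 145.1]
ee_rot: [-179.8, 0.0, 82.8]
force: [1.4, 0.5, -1.0]
gripper_width: 60.1
gripper_force: 0.0
```

>>> {"method": "arm_command", "body": {
  "motion": [
    {"offset":[0,0,0],"spin":0},
    {"offset":[0,0,0],"spin":0}
  ]
}}

```text
time_s: 36.9
ee_pos: [543.7, -22.3, 144.9]
ee_rot: [-179.9, 0.0, 82.8]
force: [0.0, 0.5, -0.7]
gripper_width: 60.1
gripper_force: 0.0
```

```bash
python3 - <<'E'
from h import *
C,p,d=look('w9','bung_a_mid',43)
tops(C,d,58,(545,-24),tol=6,rad=25)
env.grab_frame('scene');C=cam('scene')
for r in env.pinpoint('scene','bung_tray'):print(round(r['score'],2),r['location'],ray_z(C,r['location'],0).round(0))
go(539.6,314,145)
E
```

```text
t 36.9 tcp [543.7 -22.3 144.9] rpy [-179.9    0.    82.8]
top [545.1 -23.1  55.8] encl [544.8 -23.9] 15.1 slope [0.014 0.006] z 55.9
0.64 [180.2, 263.5] [538. 265.   0.]
offset [ 0.3332 -0.0461 -0.0007] spin -0.0
```

Bay 2's bung is square and seated (top z 55.9). Now the last bung.

>>> {"method": "arm_command", "body": {
  "motion": [
    {"offset":[0.0555,-0.0077,0],"spin":0},
    {"offset":[0.0555,-0.0077,0],"spin":0},
    {"offset":[0.0555,-0.0077,0],"spin":0},
    {"offset":[0.0555,-0.0077,0],"spin":0},
    {"offset":[0.0555,-0.0077,0],"spin":0}
  ]
}}

```text
time_s: 37.72
ee_pos: [540.5, 259.4, 144.7]
ee_rot: [-179.9, 0.1, 82.8]
force: [1.0, 0.1, -0.6]
gripper_width: 59.9
gripper_force: 0.0
```

>>> {"method": "arm_command", "body": {
  "motion": [
    {"offset":[0.0555,-0.0077,0],"spin":0},
    {"offset":[0,0,0],"spin":0},
    {"offset":[0,0,0],"spin":0},
    {"offset":[0,0,0],"spin":0}
  ]
}}

```text
time_s: 38.22
ee_pos: [540.3, 312.3, 145.4]
ee_rot: [-180.0, 0.1, 82.7]
force: [0.1, 0.8, -0.8]
gripper_width: 60.4
gripper_force: 0.0
```

```bash
python3 - <<'E'
from h import *
C,p,d=look('w10','bung_a_mid',21)
tops(C,d,35,(540,315),tol=3,rad=100)
go(539.6,315,36)
E
```

```text
t 38.23 tcp [540.3 312.3 145.4] rpy [-1.80e+02  1.00e-01  8.27e+01]
bung_a_mid 0.56 [277.5 205.9] [541.5 315.8  21. ]
top [539.7 316.1  35.2] encl [539.7 315.8] 14.9 slope [-0.002 -0.014] z 35.3
offset [ 0.0025 -0.0012  0.1097] spin -0.0
```

>>> {"method": "arm_command", "body": {
  "motion": [
    {"offset":[0.0015,-0.0005,0.025],"spin":0},
    {"offset":[0,0,0.03],"spin":0},
    {"offset":[0,0,0.03],"spin":0},
    {"offset":[0,0,0.024],"spin":0},
    {"offset":[0,0,0],"spin":0}
  ]
}}

```text
time_s: 38.95
ee_pos: [539.0, 313.7, 35.1]
ee_rot: [-179.8, 0.2, 82.7]
force: [-0.1, -0.2, -0.0]
gripper_width: 60.2
gripper_force: 0.0
```

>>> {"method": "arm_command", "body": {
  "motion": [
    {"offset":[0,0,0],"spin":0},
    {"offset":[0,0,0],"spin":0},
    {"offset":[0,0,0],"spin":0},
    {"offset":[0,0,0],"spin":0}
  ],
  "jaw": 0.0,
  "newtons": 25
}}

```text
time_s: 39.45
ee_pos: [539.9, 315.5, 37.6]
ee_rot: [180.0, -0.0, 82.8]
force: [-2.0, -0.1, 4.7]
gripper_width: 28.7
gripper_force: 25.0
```

>>> {"method": "arm_command", "body": {
  "motion": [
    {"offset":[0,0,-0.02],"spin":0},
    {"offset":[0,0,-0.03],"spin":0},
    {"offset":[0,0,-0.03],"spin":0},
    {"offset":[0,0,0],"spin":0},
    {"offset":[0,0,0],"spin":0}
  ]
}}

```text
time_s: 40.08
ee_pos: [539.4, 314.9, 115.8]
ee_rot: [-179.9, 0.1, 82.8]
force: [0.3, 0.1, 0.5]
gripper_width: 29.4
gripper_force: 25.0
```

```bash
python3 - <<'E'
from h import *
go(541.8,-64.7,116)
E
```

```text
offset [-3.763e-01  5.000e-02  1.000e-04] spin -0.0
```

>>> {"method": "arm_command", "body": {
  "motion": [
    {"offset":[-0.054,0.007,0],"spin":0},
    {"offset":[-0.054,0.007,0],"spin":0},
    {"offset":[-0.054,0.007,0],"spin":0},
    {"offset":[-0.054,0.007,0],"spin":0},
    {"offset":[-0.054,0.007,0],"spin":0}
  ]
}}

```text
time_s: 40.7
ee_pos: [539.7, 41.2, 115.2]
ee_rot: [-179.9, 0.0, 82.8]
force: [1.3, 0.6, -0.5]
gripper_width: 29.0
gripper_force: 25.0
```

>>> {"method": "arm_command", "body": {
  "motion": [
    {"offset":[-0.054,0.007,0],"spin":0},
    {"offset":[-0.052,0.008,0],"spin":0},
    {"offset":[0,0,0],"spin":0},
    {"offset":[0,0,0.015],"spin":0},
    {"offset":[0,0,0.018],"spin":0}
  ]
}}

```text
time_s: 41.32
ee_pos: [541.8, -62.6, 82.1]
ee_rot: [-179.9, -0.0, 82.9]
force: [0.5, 0.2, 0.1]
gripper_width: 29.0
gripper_force: 25.0
```

>>> {"method": "arm_command", "body": {
  "motion": [
    {"offset":[0,0,0],"spin":0},
    {"offset":[0,0,0],"spin":0},
    {"offset":[0,0,0],"spin":0}
  ]
}}

```text
time_s: 41.7
ee_pos: [542.8, -63.5, 84.2]
ee_rot: [179.9, 0.0, 82.8]
force: [0.2, 0.0, 0.0]
gripper_width: 28.7
gripper_force: 25.0
```

```bash
python3 - <<'E'
from h import *
go(541.8,-64.5,66)
E
```

```text
offset [-0.0011 -0.0009  0.0182] spin -0.0
```

>>> {"method": "arm_command", "body": {
  "motion": [
    {"offset":[-0.001,-0.001,0.005],"spin":0},
    {"offset":[0,0,0.005],"spin":0},
    {"offset":[0,0,0.005],"spin":0},
    {"offset":[0,0,0.003],"spin":0},
    {"offset":[0,0,0],"spin":0}
  ]
}}

```text
time_s: 42.32
ee_pos: [541.1, -64.9, 65.4]
ee_rot: [-180.0, 0.0, 82.8]
force: [-0.0, 0.1, -0.8]
gripper_width: 29.0
gripper_force: 25.0
```

>>> {"method": "arm_command", "body": {
  "motion": [
    {"offset":[0,0,0.002],"spin":0},
    {"offset":[0,0,0.002],"spin":0},
    {"offset":[0,0,0.002],"spin":0},
    {"offset":[0,0,0],"spin":0},
    {"offset":[0,0,0],"spin":0}
  ]
}}

```text
time_s: 42.95
ee_pos: [541.5, -65.2, 59.9]
ee_rot: [180.0, 0.0, 82.8]
force: [-0.1, -3.6, 1.0]
gripper_width: 29.0
gripper_force: 25.0
```

>>> {"method": "arm_command", "body": {
  "motion": [
    {"offset":[0,0,0.001],"spin":0},
    {"offset":[0,0,0.001],"spin":0},
    {"offset":[0,0,0],"spin":0},
    {"offset":[0,0,0],"spin":0}
  ]
}}

```text
time_s: 43.45
ee_pos: [541.5, -65.5, 58.7]
ee_rot: [179.9, 0.1, 82.8]
force: [-0.8, -4.2, 7.7]
gripper_width: 29.3
gripper_force: 25.0
```

>>> {"method": "arm_command", "body": {
  "motion": [
    {"offset":[-0.0005,0,0.001],"spin":0},
    {"offset":[0,0,0.001],"spin":0},
    {"offset":[0,0,0.001],"spin":0},
    {"offset":[0,0,0],"spin":0},
    {"offset":[0,0,0],"spin":0}
  ],
  "newtons": 40
}}

```text
time_s: 44.08
ee_pos: [541.5, -65.6, 57.9]
ee_rot: [179.9, 0.0, 82.8]
force: [-6.7, -1.9, 21.8]
gripper_width: 28.6
gripper_force: 40.0
```

>>> {"method": "arm_command", "body": {
  "motion": [
    {"offset":[0,0,-0.001],"spin":0},
    {"offset":[0,0,0],"spin":0},
    {"offset":[0,0,0],"spin":0},
    {"offset":[0,0,-0.04],"spin":0},
    {"offset":[0,0,-0.05],"spin":0}
  ],
  "jaw": 0.06
}}

```text
time_s: 44.7
ee_pos: [540.2, -65.0, 145.1]
ee_rot: [-179.8, -0.0, 82.8]
force: [1.4, -0.2, 0.3]
gripper_width: 60.0
gripper_force: 0.0
```

>>> {"method": "arm_command", "body": {
  "motion": [
    {"offset":[-0.055,-0.002,0],"spin":0},
    {"offset":[-0.055,-0.002,0],"spin":0},
    {"offset":[-0.055,-0.002,0],"spin":0},
    {"offset":[0,0,0],"spin":0},
    {"offset":[0,0,0],"spin":0}
  ]
}}

```text
time_s: 45.32
ee_pos: [514.2, -227.9, 145.2]
ee_rot: [-179.9, -0.1, 82.7]
force: [-0.2, -0.6, 0.2]
gripper_width: 60.1
gripper_force: 0.0
```

```bash
python3 - <<'E'
from h import *
C,p,d=look('w11','key_grip',65)
tops(C,d,75,(538,-130),tol=4,rad=60)
tops(C,d,58,(542,-65),tol=6,rad=25)
tops(C,d,76,(532,-225),tol=4,rad=30)
q=env.state();print(q['qpos'])
E
```

```text
t 45.33 tcp [ 514.2 -227.9  145.2] rpy [-1.799e+02 -1.000e-01  8.270e+01]
key_grip 0.67 [301.3 215.9] [ 533.6 -222.3   65. ]
top [ 539.3 -108.1   73.4] encl [ 539.4 -108.1] 13.1 slope [-0.001  0.002] z 73.7
top [ 537.2 -149.3   73.5] encl [ 537.2 -149.3] 13.1 slope [-0.004 -0.007] z 73.8
top [ 532.  -223.3   76.2] encl [ 532.4 -223.3] 17.9 slope [-0.044 -0.21 ] z 76.3
[-2.49969218e+01  2.09175273e+01  9.83769994e+01  2.42732224e-02
  6.07534809e+01 -1.78572156e+01]
```

View pics/w11.png

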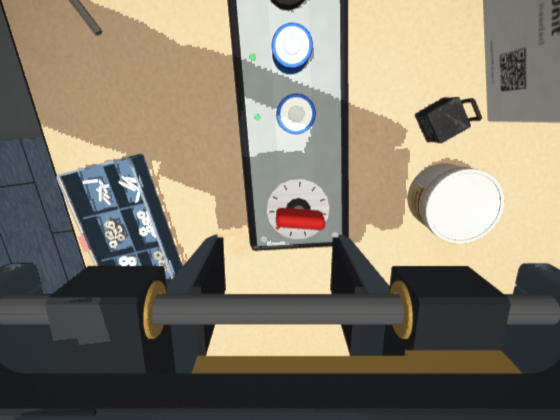

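The picture shows both cells home and level in bays 4 and 5 at (292,45) and (296,113), and the key at (301,218) with its wing along dock x. The key fits at (532,-224.6). I move over it, turn the tool so the jaws span the wing, and check bay 3's bung from the side camera.

>>> {"method": "arm_command", "body": {
  "motion": [
    {"offset":[0.0055,0.0172,0],"spin":0},
    {"offset":[0,0,0],"spin":-0.163},
    {"offset":[0,0,0],"spin":-0.163},
    {"offset":[0,0,0],"spin":-0.163},
    {"offset":[0,0,0],"spin":-0.163}
  ],
  "jaw": 0.04
}}

```text
time_s: 46.05
ee_pos: [533.9, -223.8, 145.8]
ee_rot: [180.0, 0.0, 120.5]
force: [0.2, 0.1, -0.8]
gripper_width: 40.0
gripper_force: 0.0
```

>>> {"method": "arm_command", "body": {
  "motion": [
    {"offset":[0,0,0],"spin":-0.163},
    {"offset":[0,0,0],"spin":-0.163},
    {"offset":[0,0,0],"spin":-0.163},
    {"offset":[0,0,0],"spin":-0.163},
    {"offset":[0,0,0],"spin":-0.163}
  ]
}}

```text
time_s: 46.68
ee_pos: [533.9, -223.9, 145.8]
ee_rot: [180.0, 0.1, 167.2]
force: [-0.0, 0.4, -0.0]
gripper_width: 40.1
gripper_force: 0.0
```

>>> {"method": "arm_command", "body": {
  "motion": [
    {"offset":[0,0,0],"spin":-0.163},
    {"offset":[0,0,0],"spin":0},
    {"offset":[0,0,0],"spin":0}
  ]
}}

```text
time_s: 47.05
ee_pos: [533.0, -224.4, 145.7]
ee_rot: [-180.0, 0.0, 176.1]
force: [0.6, 0.2, 0.2]
gripper_width: 40.0
gripper_force: 0.0
```

```bash
python3 - <<'E'
from h import *
C=cam('scene');p,d=env.grab_frame('scene')
for b in((547.5,18),(544.8,-24),(542,-66),(539.3,-108)):tops(C,d,57,b,tol=5,rad=17)
cv2.imwrite('pics/sc.png',cv2.resize(p[160:250,240:390],None,fx=5,fy=5))
C,p,d=look('w12','key_grip',65)
m,Rm,e=C
v,u=np.mgrid[:d.shape[0],:d.shape[1]]
W=(np.stack([(u-m['cx'])/m['fx'],(v-m['cy'])/m['fy'],np.ones(d.shape)],-1)*d[...,None])@Rm.T+e
Q=W[(abs(W[...,2]-76)<3)&(np.hypot(W[...,0]-532,W[...,1]+224)<24)]
print(cv2.minAreaRect(Q[:,:2].astype(np.float32)),Q.mean(0))
go(532,-224.6,65,176.3);print(env.state()['qpos'][5])
E
```

```text
t 47.1 tcp [ 532.8 -224.6  145.7] rpy [-180.     0.   176.1]
key_grip 0.76 [280.7 222.7] [ 531.1 -222.7   65. ]
key_grip 0.51 [520.3 210.3] [533.7 -44.   65. ]
((531.7601318359375, -224.1919403076172), (9.943432807922363, 35.12125015258789), 78.1563491821289) [ 531.09140999 -224.20706204   76.29585695]
offset [0.0006 0.0002 0.0808] spin -0.003
-110.15618553881222
```

View pics/sc.png

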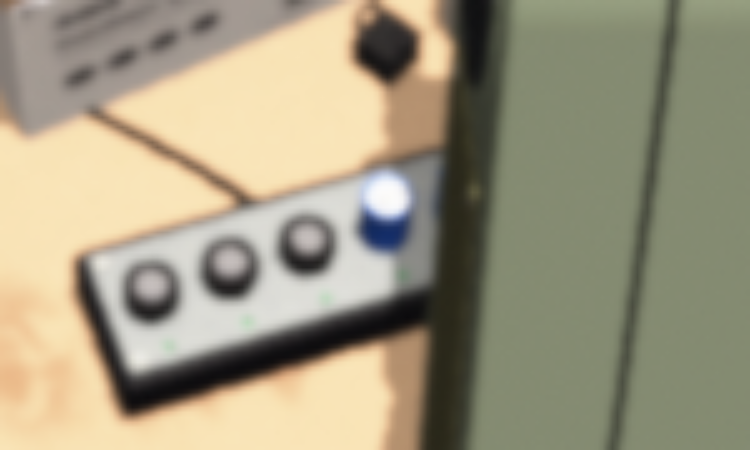

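The picture shows three bungs seated alike and square in bays 1–3. The wing's depth outline is 10×35 mm, lying at about -12°. I align to it, descend and grip.

>>> {"method": "arm_command", "body": {
  "motion": [
    {"offset":[0,0,0.025],"spin":0.12},
    {"offset":[0,0,0.03],"spin":0},
    {"offset":[0,0,0.025],"spin":0},
    {"offset":[0,0,0],"spin":0},
    {"offset":[0,0,0],"spin":0}
  ]
}}

```text
time_s: 47.82
ee_pos: [533.0, -225.4, 66.7]
ee_rot: [-180.0, 0.1, 169.3]
force: [0.1, -0.4, 0.8]
gripper_width: 39.8
gripper_force: 0.0
```

>>> {"method": "arm_command", "body": {
  "motion": [
    {"offset":[0,0,0],"spin":0},
    {"offset":[0,0,0],"spin":0},
    {"offset":[0,0,0],"spin":0},
    {"offset":[0,0,0],"spin":0},
    {"offset":[0,0,0],"spin":0}
  ],
  "jaw": 0.0,
  "newtons": 40
}}

```text
time_s: 48.45
ee_pos: [532.6, -224.0, 66.3]
ee_rot: [179.9, 0.0, 169.2]
force: [1.3, 4.5, 3.6]
gripper_width: 10.1
gripper_force: 40.0
```

```bash
python3 - <<'E'
from h import *
s=env.state();print(s['ee_pos'],s['ee_rot'],s['qpos'],s['torque'],s['force'],s['gripper_width'])
E
```

```text
[ 532.63203886 -223.95346025   66.26403371] [1.79894745e+02 3.01631076e-02 1.69248112e+02] [ -24.00641628   26.89852042  101.75602162    0.14005775   51.34031448
 -103.34204434] [ 0.97773283 -0.23635102 -0.05289328] [1.33138457 4.48609516 3.57017859] 10.137491198025058
```

>>> {"method": "arm_command", "body": {
  "motion": [
    {"offset":[0,0.001,0],"spin":0.15},
    {"offset":[0,0,0],"spin":0.15},
    {"offset":[0,0,0],"spin":0.15},
    {"offset":[0,0,0],"spin":0.15},
    {"offset":[0,0,0],"spin":0.15}
  ]
}}

```text
time_s: 49.08
ee_pos: [532.1, -224.7, 66.2]
ee_rot: [-179.9, 0.1, 126.1]
force: [-1.4, -0.7, 3.3]
gripper_width: 9.7
gripper_force: 40.0
```

>>> {"method": "arm_command", "body": {
  "motion": [
    {"offset":[0,0,0],"spin":0.15},
    {"offset":[0,0,0],"spin":0.15},
    {"offset":[0,0,0],"spin":0.15},
    {"offset":[0,0,0],"spin":0.15},
    {"offset":[0,0,0],"spin":0.15}
  ]
}}

```text
time_s: 49.7
ee_pos: [531.2, -224.9, 66.2]
ee_rot: [-179.9, 0.1, 83.2]
force: [-4.1, -1.8, 5.3]
gripper_width: 9.9
gripper_force: 40.0
```

>>> {"method": "arm_command", "body": {
  "motion": [
    {"offset":[0,0,0],"spin":0.17},
    {"offset":[0,0,0],"spin":0.17},
    {"offset":[0,0,0],"spin":0.17},
    {"offset":[0,0,0],"spin":0.17},
    {"offset":[0,0,0],"spin":0.17}
  ]
}}

```text
time_s: 50.32
ee_pos: [530.3, -224.4, 66.2]
ee_rot: [-179.9, 0.2, 34.4]
force: [-6.2, -0.2, 6.1]
gripper_width: 9.7
gripper_force: 40.0
```

>>> {"method": "arm_command", "body": {
  "motion": [
    {"offset":[0,0,0],"spin":0.17},
    {"offset":[0,0,0],"spin":0.17},
    {"offset":[0,0,0],"spin":0.17},
    {"offset":[0,0,0],"spin":0.17},
    {"offset":[0,0,0],"spin":0.17}
  ]
}}

```text
time_s: 50.95
ee_pos: [530.1, -223.3, 66.2]
ee_rot: [-180.0, 0.3, -14.3]
force: [-6.2, 3.9, 8.8]
gripper_width: 9.6
gripper_force: 40.0
```

>>> {"method": "arm_command", "body": {
  "motion": [
    {"offset":[0,0,0],"spin":0.17},
    {"offset":[0,0,0],"spin":0.17},
    {"offset":[0,0,0],"spin":0.17},
    {"offset":[0,0,0],"spin":0.17},
    {"offset":[0,0,0],"spin":0.0}
  ]
}}

```text
time_s: 51.58
ee_pos: [530.5, -222.6, 66.2]
ee_rot: [179.9, 0.3, -53.1]
force: [-3.9, 4.8, 7.6]
gripper_width: 9.6
gripper_force: 40.0
```

```bash
python3 - <<'E'
from h import *
s=env.state();print(s['ee_pos'],s['ee_rot'],s['qpos'][5],s['torque'],s['force'],s['gripper_width'])
E
```

```text
[ 530.54377683 -222.61592157   66.24430995] [179.90430121   0.25692644 -53.07589296] 119.1111906593387 [ 1.04250181  0.73281229 -0.03096019] [-3.88810307  4.83579916  7.62866298] 9.5650524989041
```

>>> {"method": "arm_command", "body": {
  "motion": [
    {"offset":[0,0,0],"spin":0},
    {"offset":[0,0,0],"spin":0},
    {"offset":[0,0,0],"spin":0},
    {"offset":[0,0,-0.02],"spin":0},
    {"offset":[0,0,-0.03],"spin":0}
  ],
  "jaw": 0.04
}}

```text
time_s: 52.2
ee_pos: [531.8, -224.0, 115.2]
ee_rot: [179.9, 0.1, -53.0]
force: [0.4, -0.6, -0.0]
gripper_width: 40.1
gripper_force: 0.0
```

>>> {"method": "arm_command", "body": {
  "motion": [
    {"offset":[0,0,0],"spin":-0.175},
    {"offset":[0,0,0],"spin":-0.175},
    {"offset":[0,0,0],"spin":-0.175},
    {"offset":[0,0,0],"spin":-0.175},
    {"offset":[0,0,0],"spin":-0.175}
  ]
}}

```text
time_s: 52.82
ee_pos: [532.5, -224.2, 115.6]
ee_rot: [180.0, 0.0, -2.5]
force: [-0.3, -0.0, 0.6]
gripper_width: 40.2
gripper_force: 0.0
```

>>> {"method": "arm_command", "body": {
  "motion": [
    {"offset":[0,0,0],"spin":-0.175},
    {"offset":[0,0,0],"spin":-0.175},
    {"offset":[0,0,0],"spin":-0.175},
    {"offset":[0,0,0],"spin":-0.175},
    {"offset":[0,0,0],"spin":-0.175}
  ]
}}

```text
time_s: 53.45
ee_pos: [532.5, -224.2, 115.6]
ee_rot: [180.0, 0.0, 47.6]
force: [0.3, 1.2, 0.3]
gripper_width: 39.8
gripper_force: 0.0
```

>>> {"method": "arm_command", "body": {
  "motion": [
    {"offset":[0,0,0],"spin":-0.175},
    {"offset":[0,0,0],"spin":-0.175},
    {"offset":[0,0,0],"spin":-0.175},
    {"offset":[0,0,0],"spin":-0.175},
    {"offset":[0,0,0],"spin":-0.175}
  ]
}}

```text
time_s: 54.08
ee_pos: [532.5, -224.3, 115.6]
ee_rot: [-180.0, 0.0, 97.7]
force: [0.9, 0.7, -0.2]
gripper_width: 40.3
gripper_force: 0.0
```

>>> {"method": "arm_command", "body": {
  "motion": [
    {"offset":[0,0,0],"spin":-0.175},
    {"offset":[0,0,0],"spin":-0.175},
    {"offset":[0,0,0],"spin":-0.15},
    {"offset":[0,0,0],"spin":0},
    {"offset":[0,0,0],"spin":0}
  ]
}}

```text
time_s: 54.7
ee_pos: [532.5, -224.1, 115.7]
ee_rot: [-180.0, 0.0, 125.9]
force: [-0.2, -0.4, -0.4]
gripper_width: 40.3
gripper_force: 0.0
```

```bash
python3 - <<'E'
from h import *
C,p,d=look('w13','key_grip',65)
m,Rm,e=C
v,u=np.mgrid[:d.shape[0],:d.shape[1]]
W=(np.stack([(u-m['cx'])/m['fx'],(v-m['cy'])/m['fy'],np.ones(d.shape)],-1)*d[...,None])@Rm.T+e
Q=W[(abs(W[...,2]-76)<3)&(np.hypot(W[...,0]-532,W[...,1]+224)<24)]
if len(Q)>20:print(cv2.minAreaRect(Q[:,:2].astype(np.float32)),Q.mean(0))
go(532,-224.4,66,127);print(env.state()['qpos'][5])
E
```

```text
t 54.7 tcp [ 532.5 -224.1  115.7] rpy [-180.     0.   125.9]
key_grip 0.69 [278.5 236.6] [ 532.2 -222.1   65. ]
((531.7460327148438, -223.8582305908203), (9.74932861328125, 34.935001373291016), 36.16538619995117) [ 531.33414512 -223.1184163    76.29386291]
offset [ 0.     -0.0006  0.0497] spin -0.018
-59.92155010970071
```

View pics/w13.png

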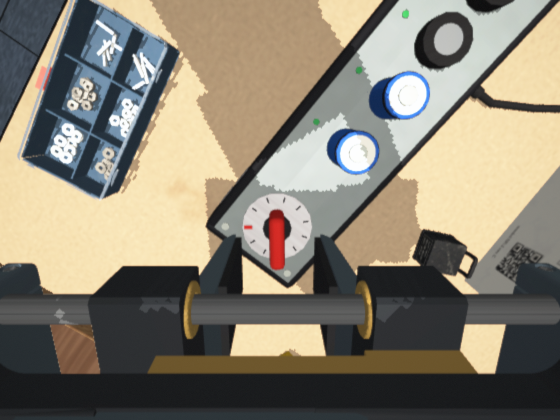

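The picture shows the wing at (277,238) lined up with the jaws; the red mark is at (248,227). Lower, grip and wind the remaining ~1.6 rad.

>>> {"method": "arm_command", "body": {
  "motion": [
    {"offset":[0,0,0.025],"spin":0},
    {"offset":[0,0,0.025],"spin":0},
    {"offset":[0,0,0],"spin":0},
    {"offset":[0,0,0],"spin":0}
  ]
}}

```text
time_s: 55.3
ee_pos: [533.1, -224.3, 66.6]
ee_rot: [180.0, 0.1, 126.0]
force: [-0.6, 1.2, 0.4]
gripper_width: 39.9
gripper_force: 0.0
```

>>> {"method": "arm_command", "body": {
  "motion": [
    {"offset":[0,0,0],"spin":0},
    {"offset":[0,0,0],"spin":0},
    {"offset":[0,0,0],"spin":0},
    {"offset":[0,0,0],"spin":0},
    {"offset":[0,0,0],"spin":0}
  ],
  "jaw": 0.0,
  "newtons": 40
}}

```text
time_s: 55.92
ee_pos: [532.0, -224.5, 66.1]
ee_rot: [-179.9, 0.0, 126.1]
force: [-3.2, -2.2, 4.3]
gripper_width: 9.6
gripper_force: 40.0
```

>>> {"method": "arm_command", "body": {
  "motion": [
    {"offset":[0,0,0],"spin":0.15},
    {"offset":[0,0,0],"spin":0.15},
    {"offset":[0,0,0],"spin":0.15},
    {"offset":[0,0,0],"spin":0.15},
    {"offset":[0,0,0],"spin":0.15}
  ]
}}

```text
time_s: 56.55
ee_pos: [531.3, -224.7, 66.2]
ee_rot: [-179.9, 0.1, 82.8]
force: [-4.9, -2.9, 4.8]
gripper_width: 9.9
gripper_force: 40.0
```

>>> {"method": "arm_command", "body": {
  "motion": [
    {"offset":[0,0,0],"spin":0.12},
    {"offset":[0,0,0],"spin":0.12},
    {"offset":[0,0,0],"spin":0.12},
    {"offset":[0,0,0],"spin":0.12},
    {"offset":[0,0,0],"spin":0.12}
  ]
}}

```text
time_s: 57.18
ee_pos: [530.7, -224.4, 66.1]
ee_rot: [-179.9, 0.2, 48.5]
force: [-6.6, -2.8, 7.2]
gripper_width: 9.7
gripper_force: 40.0
```

```bash
python3 - <<'E'
from h import *
s=env.state();print(s['ee_pos'],s['ee_rot'],s['qpos'][5],s['torque'],s['force'],s['effort'][5])
E
```

```text
[ 530.68200456 -224.42524986   66.14383059] [-1.79869150e+02  1.55481362e-01  4.85096629e+01] 17.571216854167957 [-0.4364752   1.1271776   0.16799499] [-6.61652408 -2.80709604  7.23098791] -0.657830648124218
```

>>> {"method": "arm_command", "body": {
  "motion": [
    {"offset":[0,0,0],"spin":0.07},
    {"offset":[0,0,0],"spin":0.07},
    {"offset":[0,0,0],"spin":0.06},
    {"offset":[0,0,0],"spin":0}
  ]
}}

```text
time_s: 57.68
ee_pos: [530.5, -224.2, 66.1]
ee_rot: [-179.9, 0.2, 37.2]
force: [-6.7, -1.5, 6.9]
gripper_width: 9.7
gripper_force: 40.0
```

>>> {"method": "arm_command", "body": {
  "motion": [
    {"offset":[0,0,0],"spin":0.05},
    {"offset":[0,0,0],"spin":0.05},
    {"offset":[0,0,0],"spin":0}
  ]
}}

```text
time_s: 58.05
ee_pos: [530.5, -224.2, 66.1]
ee_rot: [-179.9, 0.2, 31.6]
force: [-6.3, -0.8, 6.8]
gripper_width: 10.0
gripper_force: 40.0
```

```bash
python3 - <<'E'
from h import *
s=env.state();print(s['ee_pos'],s['ee_rot'],s['torque'],s['force'],s['effort'][5])
E
```

```text
[ 530.4532786  -224.1803039    66.09716945] [-179.89072656    0.21013056   31.58973597] [-0.36212772  1.11108983  0.36986283] [-6.32472802 -0.81692839  6.83810268] 0.463226605206728
```

>>> {"method": "arm_command", "body": {
  "motion": [
    {"offset":[0,0,0],"spin":0.05},
    {"offset":[0,0,0],"spin":0.03},
    {"offset":[0,0,0],"spin":0},
    {"offset":[0,0,0],"spin":0}
  ]
}}

```text
time_s: 58.55
ee_pos: [530.4, -224.1, 66.1]
ee_rot: [-179.9, 0.2, 27.1]
force: [-6.4, -1.0, 7.9]
gripper_width: 10.1
gripper_force: 40.1
```

```bash
python3 - <<'E'
from h import *
s=env.state();print(s['ee_pos'],s['ee_rot'],s['torque'],s['force'],s['effort'][5])
E
```

```text
[ 530.43767366 -224.12618236   66.13882755] [-179.91998258    0.23891108   27.13824876] [-0.24819432  1.16073926  0.96500777] [-6.42307276 -1.02108158  7.89552099] 0.9165925718843937
```

The torque jumped to 0.97 N m, so the key is against its stop. Release, lift and check.

>>> {"method": "arm_command", "body": {
  "motion": [
    {"offset":[0,0,0],"spin":0},
    {"offset":[0,0,0],"spin":0},
    {"offset":[0,0,0],"spin":0},
    {"offset":[0,0,-0.03],"spin":0},
    {"offset":[0,0,-0.05],"spin":0}
  ],
  "jaw": 0.04
}}

```text
time_s: 59.18
ee_pos: [531.6, -223.4, 144.7]
ee_rot: [-179.8, 0.1, 26.9]
force: [1.2, -0.1, -0.1]
gripper_width: 39.9
gripper_force: 0.0
```

>>> {"method": "arm_command", "body": {
  "motion": [
    {"offset":[-0.04,0,0],"spin":0},
    {"offset":[0,0,0],"spin":0},
    {"offset":[0,0,0],"spin":0}
  ]
}}

```text
time_s: 59.55
ee_pos: [497.1, -242.1, 145.5]
ee_rot: [-180.0, -0.0, 26.9]
force: [0.4, 0.5, 0.6]
gripper_width: 40.0
gripper_force: 0.0
```

```bash
python3 - <<'E'
from h import *
C,p,d=look('w14','key_grip',65)
m,Rm,e=C
v,u=np.mgrid[:d.shape[0],:d.shape[1]]
W=(np.stack([(u-m['cx'])/m['fx'],(v-m['cy'])/m['fy'],np.ones(d.shape)],-1)*d[...,None])@Rm.T+e
Q=W[(abs(W[...,2]-76)<3)&(np.hypot(W[...,0]-532,W[...,1]+224)<24)]
print(cv2.minAreaRect(Q[:,:2].astype(np.float32)))
for b in((537,-149),(539,-108)):tops(C,d,74,b,rad=18)
for b in((547.5,18),(544.8,-24),(542,-66)):tops(C,d,57,b,tol=6,rad=18)
E
```

```text
t 59.55 tcp [ 497.1 -242.1  145.5] rpy [-180.    -0.    26.9]
key_grip 0.83 [275.8 173.8] [ 533.1 -223.4   65. ]
((532.2766723632812, -223.90533447265625), (35.281612396240234, 10.014042854309082), 35.18396759033203)
top [ 537.5 -149.6   73.3] encl [ 537.  -149.1] 13.4 slope [-0.003 -0.001] z 73.6
top [ 539.7 -108.6   73.3] encl [ 539.4 -107.8] 13.5 slope [-0.008  0.006] z 73.6
top [545.3 -26.6  55.3] encl [544.9 -24.8] 15.2 slope [0.012 0.012] z 55.7
top [542.7 -66.7  55.4] encl [542.2 -66.1] 15.4 slope [-0.01   0.014] z 55.7
```

View pics/w14.png

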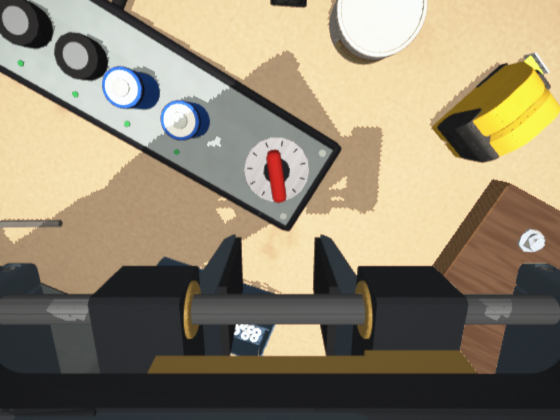

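The picture shows the wing at (276,175). Its measured direction of 35.2° matches the 35.4° expected at 5.6 rad. The red mark is no longer visible, so the wing or pointer must be covering it. Both cells and the two bungs in view (bays 2 and 3) are level and home, and the arm is clear, so I hand in.

```bash
python3 -c "
from workcell import env
print(env.job_done())"
```

```text
the job is handed in; nothing more can be done
None
```

Job handed in, though the judge returned no verdict: the two cells are home in bays 4 and 5, bungs are seated in bays 1–3, and the key is wound to its stop (wing at 35.2°, about 5.6 rad).

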